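# Unpack the sloping tin carrier and restack the tins on the bench foot

### The job

Swing the red keeper well clear of the tins, then take the sloping carrier apart from the top down: first lift off the blue tin and set it upright on the wooden foot so that its hollow base drops fully over the foot's metal rib, then lift out the amber tin and lock it the same way, fully down over the blue tin's rib. Leave the other things on the bench where they are.

Things in the scene. Friction and masses are not known exactly. Their poses are not given: they have to be found in the camera images.
- keeper (a joint): Red keeper arm, turning on a steel post beside the tins about the carrier's sloping normal (30 degrees from vertical). 0 = straight across over the blue tin's rib (holding it down, 6 mm above it); grows clockwise seen from above as its free end swings down towards the low side of the slope, towards the robot; stop at 1.8. The tins come out freely from 1.2 on. Stiff (about 1.3 N at the knob), stays where left.
- keeper_knob (a point): Middle of the upright red knob near the end of the keeper arm: diameter 16 mm, 30 mm long, standing on the arm's 6 mm thick, 14 mm wide bar, its length along the local z (the pivot axis); z of this point is 15 mm above the bar's top. Its local -y points outwards along the arm, the arm turns with the joint.
- keeper_pivot (a point): Point on the keeper's pivot axis at the same level as keeper_knob, 92 mm from it; local z is the pivot axis.
- blue_tin_mid (a point): Closed blue tin with white lid, at the start the upper of two in the carrier. Body 70 (x) x 110 (y) x 52 (z) mm; on its lid stands a solid grip rib 20 (x) x 70 (y) x 22 (z) mm, centred, so 74 mm over all. This point is on the tin's axis 37 mm above its underside, that is 15 mm below the lid's top face and 37 mm below the rib's top. z is the tin's up axis. In the underside is a matching hollow 23 x 73 mm, 25 mm deep, centred. About 0.32 kg, varying.
- amber_tin_mid (a point): Closed yellow tin with orange lid, same sizes, rib, hollow and point as the blue one. At the start it stands in the carrier's well (walls 28 mm high, about 2 mm play), the blue tin's hollow over its rib; it must be drawn straight out along the tin's own z.
- carrier: Fixed sloping carrier of wood and dark steel; origin under its centre on the bench, own z vertical. Its well and the tins in it lean 30 degrees towards its own -x (roughly towards the robot), so their ribs run level along the carrier's y. The keeper's post stands 84 mm to its +y side.
- foot_top (a point): Fixed dark wooden foot plate 90 (x) x 136 (y) x 12 (z) mm; this point is the centre of its top face, 12 mm over the bench, z vertical. On it stands a metal rib 20 (x) x 70 (y) x 22 (z) mm like those on the tins, exactly centred in x, but clamped anywhere up to 6 mm either way along y in its slot: where is not reported and must be felt (or seen). It does not give when pushed lightly. A tin may stand either way round.
- screwdriver_grip (a point): Bystander: screwdriver with wooden handle lying on the bench.
- scraper_grip (a point): Bystander: yellow-handled scraper lying on the bench.
- brush_grip (a point): Bystander: red-handled brush lying on the bench.
- flux: Bystander: amber flux jar, 60 mm wide, 100 mm tall; origin under its centre.
- solder: Bystander: aluminium spool, 60 mm wide, 42 mm tall; origin under its centre.
- mug: Bystander: white mug, 80 mm wide, 90 mm tall; origin under its centre.
- glass_offcut: Bystander: flat green glass plate 90 x 130 x 5 mm; origin under its centre.
Things that resemble listed ones, but are neither listed nor needed, are in the scene too. There is more than one size of the part that bears amber_tin_mid; the job needs the largest.

How it is judged (in metres and radians):
On the way, in this order (a step that is already met when the one before it is completed fails the run):
1. the keeper is swung clear of the tins (value of joint keeper above 1.15 rad), for 0.1 s.
2. the blue tin stands fully down over the foot's rib while the amber tin is still in the carrier (z of blue_tin_mid in the frame of foot_top below 0.041 m and horizontal distance between blue_tin_mid and foot_top below 0.012 m and angle between blue_tin_mid's own z axis and vertical below 0.08 rad and horizontal distance between amber_tin_mid and carrier below 0.04 m), for 0.2 s.
At the end, for the whole second after the job is handed in: Keeper swung clear (beyond 1.15 rad); blue tin upright on the foot (within 4 mm of the plate, 12 mm of its centre), amber tin upright on the blue one (within 4 mm of its lid, centred within 6 mm), tilts under 0.06 rad; nothing held (value of joint keeper above 1.15 rad and z of blue_tin_mid in the frame of foot_top below 0.041 m and horizontal distance between blue_tin_mid and foot_top below 0.012 m and angle between each of blue_tin_mid, amber_tin_mid's own z axis and vertical below 0.06 rad and z of amber_tin_mid in the frame of blue_tin_mid below 0.056 m and horizontal distance between amber_tin_mid and blue_tin_mid below 0.006 m); the robot touches nothing.
It fails at once if another thing on the bench is pushed more than 30 mm (distance of any of screwdriver_grip, scraper_grip, brush_grip, flux, solder, mug, glass_offcut from where it was at the start of the episode above 0.03 m).
It also fails if it takes over 72 s, if anything falls off the work surface, if the arm or the gripper's body presses on something with over 40 N, if the wrist force passes 120 N, or if a joint passes its speed limit or range.

### The arm

A 6-joint arm with a two-finger parallel gripper is mounted at the origin on the work surface. World frame = base frame: x ahead of the robot, y to its left, z up, the work surface at z = 0. Lengths are in mm, angles in rad, forces in N, time in s.
With the tool pointing down it reaches from about 350 to 975 mm from the base axis. Payload 7.1 kg.
Tool frame: the origin (TCP) lies between the finger pads; the fingertips stand 19 mm ahead of it and the grasp point (between the pads) is the TCP (ctrl.finger_overhang is the distance from the TCP to the fingertips, in mm); z points along the fingers, y is the line along which they close (so a half turn about z gives the same grasp; the last joint's range is limited). The gripper opens to 88 mm and grips with 3 to 60 N. Pads are 20 mm wide; open, the fingers measure 115 mm over their backs; the gripper's body (75 mm by 178 mm) begins 61 mm behind the grasp point.
Start: joints at [-1.14, 0.423, 1.63, -0, 1.089, -0.019], TCP at [271.755, -562.809, 241.675] pointing down, gripper open.
Joint ranges: [-3, 3], [-0.9, 2.11], [0.09, 2.58], [-1.31, 4.45], [0.11, 2.69], [-2.54, 2.54]. Speed limits (rad/s): [2.39, 2.39, 3.01, 3.14, 3.14, 3.14].

### API

Orientations are given as a rotation vector (axis times angle).
In Python, from workcell import ctrl gives the robot as it stands. The module is installed in compiled form; this text tells all that it offers.
- The arm moves only by the tool arm_command, never from a script. Its argument "rows" is one flat list of numbers, 7 for each row, row after row: the turn, a rotation vector about the tool's x, y, z scaled (see below), then the shift along the tool's x, y, z scaled (see below), then the opening, from -1 (shut) to 1 (fully open). A call has 1 to 5 rows; each row is the pose to reach, as a shift and turn from the pose commanded when the call began, along the tool's axes at that moment, turning the shorter way round; what a row does not reach only later rows make up. The controller multiplies each number of a shift by 80 mm and each number of a turn by 180 degrees. A row lasts 1/10 s, in which the tool goes at most 50 mm and 8.59 degrees, less where a joint would pass 70% of its speed; a pose out of reach is approached as far as the arm can. A call with a number of a shift or a turn outside -1 to 1 is refused whole. A call with a gripper value outside its range is refused whole. The fingers move at their own pace and stop on an object; the grip force is fixed at half the most. Time passes only in rows, so rows that repeat a pose let the fingers close. It gives the time, the measured TCP pose, the force, the opening and the grip force at its end, in the units of the state.
- ctrl.get_obs(): the state, without advancing time (a new reading comes with each control period).
- ctrl.get_image(name): name is "side" or "top"; returns (picture, depth): 420x560x3 uint8, red, green, blue; 420x560 float32, mm along the optical axis (not along the pixel's ray), 0 where there is no reading.
- ctrl.camera_params(name): a dict with "camera_matrix" (3x3 intrinsics, pixels), "world_to_cam" (4x4, takes a point from world to camera coordinates). Camera axes: x right, y down, z forward; pixel columns grow to the right and rows downward; lengths in mm; the calibration is good to about 2 mm. A picture is of the moment at which its call begins. camera_params takes no time and is no camera call.
- ctrl.close_job(): hands the job in; it is judged then, once.
The state is a dict: "t": time; "qpos": joint angles; "qvel": joint speeds; "joint_torque": joint torques, N m; "ee_pos": TCP position; "orientation": TCP orientation; "ft_force": force on the tool from outside, world axes, zero at the start; "moment": the same for the moment, N m; "width": finger opening in mm; "grasp_force": force on a finger pad.
Only numpy, scipy, OpenCV 4.12 (cv2) and the standard library are available. Lean on these libraries where they do the work, as an engineer would, in place of code of your own. Each camera call takes 0.05 s, during which the arm holds its last target. There are 200 camera calls.

## Working session

There is one attempt and no reset: what is moved stays moved. The work goes in short steps, Python scripts to look and compute and a tool call to move; the robot and the scene stay as the last step left them, time stands still between calls to the robot, and variables do not carry over. Pictures are saved under pics/ and viewed, at most 10 in all, crops included, and the job is handed in when it is done.

Besides the shell and the picture viewer there is one more tool, called after ">>>" as name(argument=value, ...) on one line, values as JSON. arm_command: Moves the arm, as the interface text tells. Shifts and turns lie within -1 to 1; 1 stands for 80 mm of shift or 180 degrees of turn. Its arguments: {"type":"object","properties":{"rows":{"type":"array","items":{"type":"number"}}},"required":["rows"]}

```bash
mkdir -p pics
cat > h.py <<'E'
import numpy as np, cv2
from scipy.spatial.transform import Rotation as R
from workcell import ctrl
def cam(n):
    im,d=ctrl.get_image(n); p=ctrl.camera_params(n); K=p['camera_matrix'];T=np.linalg.inv(p['world_to_cam'])
    v,u=np.mgrid[:d.shape[0],:d.shape[1]]
    P=np.stack([(u-K[0][2])/K[0][0]*d,(v-K[1][2])/K[1][1]*d,d],-1)@T[:3,:3].T+T[:3,3]
    P[d==0]=np.nan
    return im,d,P
def proj(n,X):
    p=ctrl.camera_params(n); c=p['world_to_cam']@np.append(X,1); q=p['camera_matrix']@c[:3]; return q[:2]/q[2]
def save(n,im): cv2.imwrite('pics/'+n+'.png',cv2.cvtColor(im,cv2.COLOR_RGB2BGR))
E
python3 - <<'E'
from h import *
for n in('top','side'):
    im,d,P=cam(n); np.savez(n+'0',im=im,P=P); save(n+'0',im)
    print(n,np.linalg.inv(ctrl.camera_params(n)['world_to_cam']).round(2))
print(ctrl.get_obs(),ctrl.finger_overhang)
E
```

```text
top [[ 0.00000e+00 -1.00000e+00  6.00000e-02  4.52800e+02]
 [-1.00000e+00 -0.00000e+00  2.00000e-02 -1.66100e+01]
 [-2.00000e-02 -6.00000e-02 -1.00000e+00  1.51406e+03]
 [ 0.00000e+00  0.00000e+00  0.00000e+00  1.00000e+00]]
side [[-9.6000e-01 -2.0000e-01  2.1000e-01  3.0902e+02]
 [-2.9000e-01  5.9000e-01 -7.5000e-01  8.3904e+02]
 [ 2.0000e-02 -7.8000e-01 -6.2000e-01  8.0295e+02]
 [ 0.0000e+00  0.0000e+00  0.0000e+00  1.0000e+00]]
{'t': 0.1, 'qpos': array([-1.14002432e+00,  4.23760309e-01,  1.63062338e+00, -3.77506978e-05,
        1.08858720e+00, -1.89972405e-02]), 'qvel': array([-0.00025651, -0.00072272, -0.00203235, -0.00038023,  0.00040641,
        0.00087967]), 'joint_torque': array([-1.35926541e-03, -5.45622861e+01, -2.74326146e+01,  6.45035715e-02,
        1.88398099e-02, -3.68211965e-05]), 'ee_pos': array([ 271.53817909, -562.39627325,  240.97812508]), 'orientation': array([-3.06117219e+00, -7.00283470e-01,  4.93785918e-04]), 'ft_force': array([ 0.59375711,  0.37339885, -0.11835252]), 'moment': array([ 0.0021032 ,  0.00176037, -0.04042372]), 'grasp_force': 0.0, 'width': 87.84979510482407} 19.0
```

View pics/top0.png

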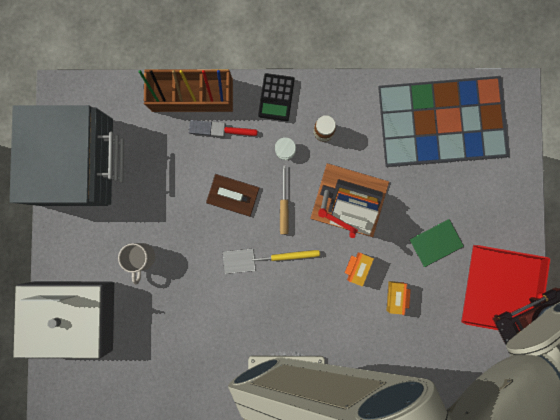

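View pics/side0.png

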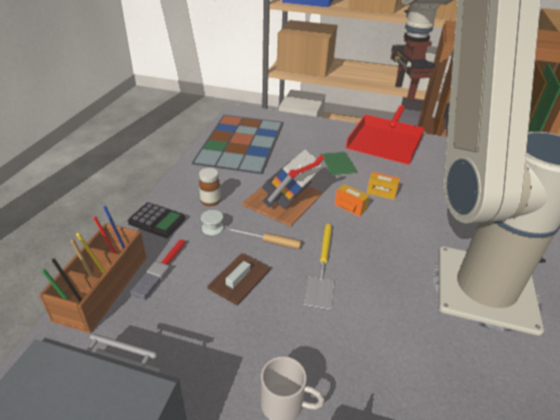

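Top view: the foot is at (233,193), the carrier with both tins at (350,205), and the keeper knob is near (352,232). The candidates for the amber tin are the loose ones at (360,268) and (398,297), which look smaller, and the one in the carrier under the blue tin at (350,205). The one in the carrier fits the description, so I'll confirm it in a crop.

Run:
```python
from h import *
a=np.load('top0.npz');b=np.load('side0.npz')
c1=cv2.resize(a['im'][155:250,195:400],None,fx=3.8,fy=3.8,interpolation=cv2.INTER_CUBIC)[:, :800]
c1=cv2.resize(a['im'][155:245,300:400],(400,360),interpolation=cv2.INTER_CUBIC)
c2=cv2.resize(b['im'][140:230,235:335],(400,360),interpolation=cv2.INTER_CUBIC)
save('crop',np.hstack([c1,c2]))
# foot
im,P=a['im'],a['P']
for nm,(r0,r1,c0,c1),lo,hi in[('plate',(165,225,200,270),6,18),('rib',(165,225,200,270),27,45)]:
    p=P[r0:r1,c0:c1].reshape(-1,3); p=p[(p[:,2]>lo)&(p[:,2]<hi)]
    print(nm,len(p),p.mean(0).round(1),np.median(p,0).round(1),cv2.minAreaRect(p[:,:2].astype(np.float32)))
np.set_printoptions(linewidth=220)
print(P[165:245:4,305:395:4,2].round(0))
```

```text
plate 1322 [572.7 156.5  11.9] [572.4 155.9  12.1] ((572.1114501953125, 152.58941650390625), (173.19085693359375, 202.94630432128906), 0.1033049151301384)
rib 167 [572.2 163.3  34.6] [571.5 162.1  35. ] ((572.4068603515625, 163.59796142578125), (68.90841674804688, 20.010257720947266), 72.21680450439453)
[[  0.  -6.   2.   6.  -3.   1.   6.   4.   1.   0.  -1.  -0.   3.  -6.  -0.  -2.   2.   2.   4.  -0.   3.  14.   2.]
 [ -1.   2.   1.  -7.  -3.  14.   8.   4.  12.  13.   8.   8.   1.   3.   5.   4.   1.  -1.  -4.   1.  -0.  -3.  -0.]
 [ -1.   7.  -5.  -7.   1.  12.   2.   7.   9.   6.   3.  14.  10.   3.   5.  -4.  -5.  -1.   1.  -1.   1.  -1.  -1.]
 [ -4.   2.   2.  -2.   5.   5.  10.  13.   9.   6.   8.  13.   9.  14.   7.  10.   8.   7.  -0.   0.  -2.  -1.   2.]
 [  3.   1.   1.   3.   4.  13.   7.   5.  74.  66.  56.  55.   8.  10.  12.   7.  13.  12.   8.   5.  13.   4.  -0.]
 [ -1.  -2.   0.  -1.   5.  41.   5.   8.  92.  88.  89.  82.  79.  62.  54.  55.   5.  13.  11.  12.   5.   6.   5.]
 [  0.   2.  -1.   3.  41.  45.  48.  53.  78.  87.  79.  83.  83.  84.  82.  74.  65. 
[... 865 characters left out ...]
-3.   3.  -5.  10.   7.   8. 156. 151. 156. 149. 148. 153. 153. 154. 154. 137. 138.   3.   5.   2.  -2.  -1.]
 [ nan  -1.  -2.   1.  -0.   6.  -3.  10. 116. 151. 151. 153. 123. 144. 144. 146. 129.   8.  -4.  -1.  -0.  -4.   2.]
 [ -6.   5.   5.  -1.   0.   3.   9.  -1.  -2.  -4.   5. 156. 160. 151. 116. 121. 119.  15.   1.  -4.   0.   2.   6.]
 [ -2.   0.  -1.   3.   1.  -5.   3.   3.  -2.  -2.   2. 170. 180.  -4.   9. 119. 118.   8.   4.  -2.   7.   4.   4.]
 [  1.  nan  -2.  -4.  -3.   7.  10.   0.  -4.  -1.   1.   1. 172.   0.   5.  -2.  -3.   1.   2.  -2.   9.   3.   4.]
 [  2.  -0.   1.  -0.   1.  -5.  -3.   3.   1.  -7.  -5.  -0.   0.   3.   1.   3.   2.   7.   9.   4.  -3.   0.   0.]]
```

View pics/crop.png

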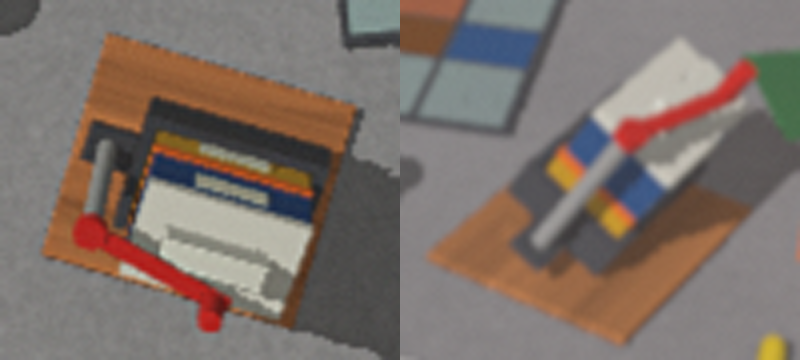

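The crop confirms it: the carrier holds a full-size amber tin under the blue one, and the loose ones are smaller. Next I'll fit the poses.

Run:
```python
from h import *
a=np.load('top0.npz');b=np.load('side0.npz')
im,P=a['im'].astype(int),a['P']
# foot by colour (dark brown) + rib inside
sub=P[165:225,195:275];c=im[165:225,195:275]
hsv=cv2.cvtColor(c.astype(np.uint8),cv2.COLOR_RGB2HSV)
m=((hsv[...,1]>90)&(c[...,0]>c[...,2]+15)).astype(np.uint8)
n,l,s,_=cv2.connectedComponentsWithStats(m); k=1+s[1:,4].argmax()
q=sub[l==k]; q=q[np.isfinite(q[:,0])]
# intersect rays with z=12 via scaling (avoid depth noise)
C=np.linalg.inv(ctrl.camera_params('top')['world_to_cam'])[:3,3]
def at(p,z): return C+(p-C)*((z-C[2])/(p[:,2]-C[2]))[:,None]
r=cv2.minAreaRect(at(q,12)[:,:2].astype(np.float32)); print('plate',r)
hull=(l==k); 
w=(c.min(-1)>110)&(abs(sub[...,2]-34)<12)
q=at(sub[w],34); print('rib',w.sum(),q.mean(0).round(1),cv2.minAreaRect(q[:,:2].astype(np.float32)))
# carrier wood
sub=P[155:245,300:400];c=im[155:245,300:400];hsv=cv2.cvtColor(c.astype(np.uint8),cv2.COLOR_RGB2HSV)
m=(c[...,0]>c[...,2]+40)&(sub[...,2]<25)&(c[...,1]>60)
q=at(sub[m],8); r=cv2.minAreaRect(q[:,:2].astype(np.float32)); print('carrier',m.sum(),r)
# white lid normal
for nm,(A,rr) in {'top':(a,(155,245,300,400)),'side':(b,(140,230,235,335))}.items():
    I=A['im'][rr[0]:rr[1],rr[2]:rr[3]].astype(int);Q=A['P'][rr[0]:rr[1],rr[2]:rr[3]]
    red=(I[...,0]>120)&(I[...,1]<70)&(I[...,2]<80)&(Q[...,2]>100)
    wh=(I.min(-1)>85)&(I.max(-1)-I.min(-1)<35)&(Q[...,2]>95)
    np.savez('m_'+nm,red=Q[red],wh=Q[wh],blue=Q[(I[...,2]>I[...,0]+30)&(Q[...,2]>60)])
    q=Q[wh]; print(nm,'white',len(q),'red',red.sum(),q.mean(0).round(1))
    for psi in np.radians([-14,-16,-18]):
        n_=np.array([-.5*np.cos(psi),-.5*np.sin(psi),.866]); h=q@n_; print(np.degrees(psi).round(),np.percentile(h,[5,20,35,50,65,80,95]).round(1))
```

```text
plate ((570.3348999023438, 157.58786010742188), (134.4456024169922, 87.78661346435547), 72.78074645996094)
rib 164 [572.3 163.6  34. ] ((572.349853515625, 163.57884216308594), (69.30912017822266, 19.829235076904297), 73.3865966796875)
carrier 1236 ((548.1546630859375, -179.44239807128906), (189.500244140625, 188.3920135498047), 73.48102569580078)
top white 1008 red 239 [ 509.1 -180.4  138.7]
-14.0 [-173.8 -154.  -151.8 -149.9 -148.1 -136.9 -127.9]
-16.0 [-173.7 -154.5 -152.5 -150.8 -148.9 -137.3 -128.7]
-18.0 [-173.4 -155.  -153.  -151.3 -149.3 -137.6 -129.2]
side white 662 red 134 [ 507.6 -162.1  133.2]
-14.0 [-176.5 -153.3 -151.4 -150.5 -149.2 -147.8 -128. ]
-16.0 [-175.8 -153.7 -152.  -151.  -150.1 -148.6 -129.1]
-18.0 [-174.7 -154.1 -152.3 -151.3 -150.4 -148.8 -129.8]
```

Run:
```python
from h import *
T=np.load('m_top.npz');S=np.load('m_side.npz')
psi=np.radians(-16.5)
M=(R.from_euler('z',psi)*R.from_euler('y',-30,degrees=True)).as_matrix()  # cols: tin axes
print(M.round(3))
O=np.array([548.2,-179.4,0])
for nm,D in(('top',T),('side',S)):
    wh=(D['wh']-O)@M; red=(D['red']-O)@M; bl=(D['blue']-O)@M
    # lid
    h=np.median(wh[:,2]); lid=wh[(abs(wh[:,2]-h)<5)]; 
    rib=wh[(wh[:,2]>h+14)&(wh[:,2]<h+28)]
    print(nm,'lid z',h.round(1),np.percentile(lid[:,:2],[0.5,2,98,99.5],axis=0).round(1).tolist(),cv2.minAreaRect(lid[:,:2].astype(np.float32)))
    print(' rib',len(rib),np.median(rib,0).round(1),cv2.minAreaRect(rib[:,:2].astype(np.float32)))
    print(' blue',np.percentile(bl,[2,50,98],axis=0).round(1).tolist())
    print(' red hist'); 
    e=np.arange(-80,100,10)
    for y0 in e:
        k=red[(red[:,1]>=y0)&(red[:,1]<y0+10)]
        if len(k)>2: print('  y',y0,len(k),np.median(k,0).round(1),k[:,2].max().round(1),'x',k[:,0].min().round(1),k[:,0].max().round(1))
```

```text
[[ 0.83   0.284 -0.479]
 [-0.246  0.959  0.142]
 [ 0.5    0.     0.866]]
top lid z 137.3 [[-8.7, -67.6], [-7.0, -66.5], [62.5, 42.6], [63.4, 72.7]] ((27.13031005859375, 4.875823974609375), (74.13318634033203, 146.05177307128906), 0.05436592921614647)
 rib 198 [ 28.3 -12.9 157.6] ((26.68771743774414, 12.736621856689453), (23.06266975402832, 119.42559814453125), 0.32736095786094666)
 blue [[58.0, -64.6, 85.8], [60.9, -9.6, 105.0], [63.8, 39.4, 123.4]]
 red hist
  y -30 10 [ 11.8 -23.2 183.2] 207.3 x 2.4 63.6
  y -20 43 [ 13.1 -15.  192.7] 205.0 x -0.1 17.3
  y -10 18 [ 12.6  -4.7 169.4] 174.5 x 1.7 61.1
  y 0 19 [ 15.4   3.9 171.6] 176.4 x 7.2 63.1
  y 10 18 [ 18.8  14.7 169.6] 177.9 x 10.7 21.8
  y 20 16 [ 19.2  25.2 168.7] 173.0 x 12.7 25.7
  y 30 19 [ 23.5  34.9 170.9] 173.5 x 15.1 29.2
  y 40 20 [ 25.2  46.  169.6] 176.5 x 18.0 31.8
  y 50 18 [ 27.   55.  170.8] 175.8 x 18.6 33.7
  y 60 23 [ 31.5  65.5 172. ] 179.5 x 21.3 40.6
  y 70 30 [ 31.7  74.2 171.4] 177.1 x 21.3 43.5
  y 80 5 [ 28.8  80.8 171.9] 174.2 x 24.3 34.6
side lid z 137.2 [[-8.2, -70.2], [-7.5, -66.3], [62.2, 72.3], [62.9, 75.4]] ((27.38501739501953, 2.4665145874023438), (71.22880554199219, 147.6624298095703), 0.5062894821166992)
 rib 95 [ 30.8 -17.5 158.6] ((28.613319396972656, 14.089302062988281), (124.53947448730469, 17.987131118774414), 89.47689819335938)
 blue [[-7.4, 30.7, 89.7], [16.8, 39.5, 106.8], [61.4, 42.8, 124.0]]
 red hist
  y -20 39 [  8.3 -13.9 189.9] 201.9 x 3.3 13.2
  y -10 10 [ 10.9  -3.9 171.1] 202.8 x 8.1 15.7
  y 0 7 [ 11.7   5.3 170.8] 171.2 x 9.7 17.4
  y 10 8 [ 15.2  14.5 169.8] 172.9 x 13.3 18.9
  y 20 8 [ 17.6  25.1 170.6] 172.4 x 13.0 22.2
  y 30 10 [ 20.1  34.2 169.8] 171.5 x 16.4 24.2
  y 40 7 [ 23.4  46.  170.8] 172.7 x 18.1 27.1
  y 50 5 [ 27.2  52.2 169.8] 171.0 x 23.3 28.8
  y 60 15 [ 28.6  66.5 171.8] 175.4 x 22.4 35.7
  y 70 21 [ 27.9  75.7 171.1] 177.5 x 22.6 37.3
  y 80 3 [ 29.2  80.2 169.6] 173.4 x 24.3 33.3
```

```bash
cat >> h.py <<'E'
psi=np.radians(-16.5)
M=(R.from_euler('z',psi)*R.from_euler('y',-30,degrees=True)).as_matrix()
O=np.array([548.2,-179.4,0])
tin=lambda x,y,z: O+M@np.array([x,y,z])
def tool(zax,yax):
    z=np.array(zax)/np.linalg.norm(zax);y=np.array(yax)-z*np.dot(yax,z);y/=np.linalg.norm(y)
    return R.from_matrix(np.stack([np.cross(y,z),y,z],1))
def pose():
    o=ctrl.get_obs(); return o['ee_pos'],R.from_rotvec(o['orientation']),o
def rows(p,r,goals,cap=75):
    """goals: (pos,R). prints call numbers: turn/180deg, shift/80mm, with the rows needed"""
    for g,G in goals:
        while 1:
            w=(r.inv()*G).as_rotvec(); s=r.inv().apply(g-p)
            f=max(1,abs(s).max()/cap,np.linalg.norm(w)/np.radians(42))
            w=(w/f/np.pi).round(3); s=(s/f/80).round(3)
            n=int(np.ceil(max(np.linalg.norm(s)*80/50,np.linalg.norm(w)*180/8.59)))
            print(w.tolist()+s.tolist(),'rows',n)
            p=p+r.apply(s*80); r=r*R.from_rotvec(w*np.pi)
            if f==1: break
        print('-- at',p.round(1))
E
python3 - <<'E'
from h import *
p,r,o=pose(); print(r.as_matrix().round(2))
best=min((tool(-M[:,2],s*M[:,0]) for s in(1,-1)),key=lambda G:(r.inv()*G).magnitude())
print(best.as_matrix().round(3),np.degrees((r.inv()*best).magnitude()))
mid=tin(10,-18,275)
rows(p,r,[(mid,best),(tin(10,-18,196),best)])
print(mid,tin(10,-18,194),tin(27.5,72,194))
E
```

```text
[[ 0.9   0.43 -0.  ]
 [ 0.43 -0.9   0.  ]
 [-0.   -0.   -1.  ]]
[[ 0.284  0.83   0.479]
 [ 0.959 -0.246 -0.142]
 [-0.     0.5   -0.866]] 55.943327178139356
[-0.038, 0.017, -0.063, 0.938, -0.906, -0.005] rows 3
[-0.033, 0.014, -0.054, 0.938, -0.598, -0.04] rows 2
[-0.03, 0.013, -0.049, 0.938, -0.389, -0.046] rows 2
[-0.028, 0.013, -0.047, 0.938, -0.225, -0.034] rows 2
[-0.028, 0.012, -0.045, 0.938, -0.081, -0.009] rows 2
[-0.0, 0.0, -0.001, 0.018, 0.001, 0.0] rows 1
-- at [ 419.5 -160.1  243.2]
[-0.0, 0.0, 0.0, 0.001, 0.001, 0.938] rows 2
[-0.0, 0.0, 0.0, -0.0, 0.0, 0.05] rows 1
-- at [ 457.4 -171.3  174.7]
[ 419.55363273 -160.06629037  243.15698604] [ 458.38583199 -171.56891183  173.00892833] [498.47855236 -89.5795145  181.75892833]
```

>>> arm_command(rows=[-0.038, 0.017, -0.063, 0.938, -0.906, -0.005, 1, -0.038, 0.017, -0.063, 0.938, -0.906, -0.005, 1, -0.038, 0.017, -0.063, 0.938, -0.906, -0.005, 1, -0.038, 0.017, -0.063, 0.938, -0.906, -0.005, 1])

```text
t: 0.5
ee_pos: [308.0, -463.8, 242.2]
orientation: [2.877, 0.968, 0.119]
ft_force: [0.4, -1.2, 0.2]
width: 87.7
grasp_force: 0.0
```

>>> arm_command(rows=[-0.033, 0.014, -0.054, 0.938, -0.598, -0.04, 1, -0.033, 0.014, -0.054, 0.938, -0.598, -0.04, 1, -0.033, 0.014, -0.054, 0.938, -0.598, -0.04, 1])

```text
t: 0.8
ee_pos: [338.5, -378.8, 241.9]
orientation: [2.697, 1.174, 0.213]
ft_force: [-0.3, 0.3, -0.0]
width: 87.8
grasp_force: 0.0
```

>>> arm_command(rows=[-0.03, 0.013, -0.049, 0.938, -0.389, -0.046, 1, -0.03, 0.013, -0.049, 0.938, -0.389, -0.046, 1, -0.03, 0.013, -0.049, 0.938, -0.389, -0.046, 1])

```text
t: 1.1
ee_pos: [367.0, -303.9, 242.7]
orientation: [2.518, 1.34, 0.293]
ft_force: [0.2, 0.7, 0.2]
width: 88.3
grasp_force: 0.0
```

>>> arm_command(rows=[-0.028, 0.013, -0.047, 0.938, -0.225, -0.034, 0.3, -0.028, 0.013, -0.047, 0.938, -0.225, -0.034, 0.3, -0.028, 0.013, -0.047, 0.938, -0.225, -0.034, 0.3])

```text
t: 1.4
ee_pos: [394.2, -232.3, 243.4]
orientation: [2.339, 1.485, 0.366]
ft_force: [-0.2, -0.0, 1.0]
width: 67.1
grasp_force: 0.0
```

>>> arm_command(rows=[-0.028, 0.012, -0.045, 0.938, -0.081, -0.009, 0.3, -0.028, 0.012, -0.045, 0.938, -0.081, -0.009, 0.3, -0.028, 0.012, -0.045, 0.938, -0.081, -0.009, 0.3, -0.028, 0.012, -0.045, 0.938, -0.081, -0.009, 0.3])

```text
t: 1.8
ee_pos: [420.7, -163.3, 244.2]
orientation: [2.156, 1.605, 0.43]
ft_force: [-0.2, -0.7, 0.7]
width: 57.7
grasp_force: 0.0
```

Run:
```python
from h import *
p,r,o=pose(); G=tool(-M[:,2],M[:,0])
print(p.round(1),o['ft_force'].round(2))
rows(p,r,[(tin(10,-18,275),G),(tin(10,-18,195),G)])
A=np.array([27.5,72]); g=[]
for th in np.arange(0.4,1.7,.2)-0:
    g.append((tin(A[0]-92*np.sin(th),A[1]-92*np.cos(th),195),G))
print('arc'); rows(tin(10,-18,195),G,g)
```

```text
[ 420.7 -163.3  244.2] [-0.21 -0.66  0.68]
[0.0, 0.001, -0.001, 0.035, -0.028, -0.002] rows 1
-- at [ 419.6 -160.   243.2]
[0.0, -0.0, 0.0, -0.001, -0.001, 0.938] rows 2
[0.0, -0.0, 0.0, -0.0, -0.001, 0.062] rows 1
-- at [ 457.9 -171.4  173.9]
arc
[0.0, 0.0, 0.0, 0.066, -0.229, -0.0] rows 1
-- at [ 444.2 -161.9  164.7]
[0.0, -0.0, 0.0, 0.11, -0.202, -0.0] rows 1
-- at [ 433.3 -149.4  156.6]
[0.0, -0.0, 0.0, 0.148, -0.175, -0.0] rows 1
-- at [ 425.  -134.6  149.6]
[0.0, -0.0, 0.0, 0.18, -0.143, -0.0] rows 1
-- at [ 419.6 -118.   143.9]
[0.0, -0.0, 0.0, 0.204, -0.104, -0.0] rows 1
-- at [ 417.3 -100.3  139.8]
[0.0, -0.0, 0.0, 0.222, -0.062, -0.0] rows 1
-- at [418.3 -82.1 137.3]
[0.0, -0.0, 0.0, 0.229, -0.016, -0.0] rows 1
-- at [422.4 -64.2 136.6]
```

>>> arm_command(rows=[0, 0.001, -0.001, 0.035, -0.028, 0.45, 0.3, 0, 0.001, -0.001, 0.035, -0.028, 0.9, 0.3, 0, 0.001, -0.001, 0.035, -0.028, 0.985, 0.3, 0, 0.001, -0.001, 0.035, -0.028, 0.985, 0.3])

```text
t: 2.2
ee_pos: [456.5, -171.8, 172.6]
orientation: [2.158, 1.609, 0.431]
ft_force: [0.5, 0.5, 0.9]
width: 57.0
grasp_force: 0.0
```

Run:
```python
from h import *
im,d,P=cam('side'); save('side1',cv2.resize(im[90:240,200:400],(800,600),interpolation=cv2.INTER_CUBIC))
p,r,o=pose(); print(M.T@(p-O),o['ft_force'])
```

```text
[  8.59438765 -18.58657849 195.40963665] [ 0.30110632 -0.1696446   0.82352072]
```

View pics/side1.png

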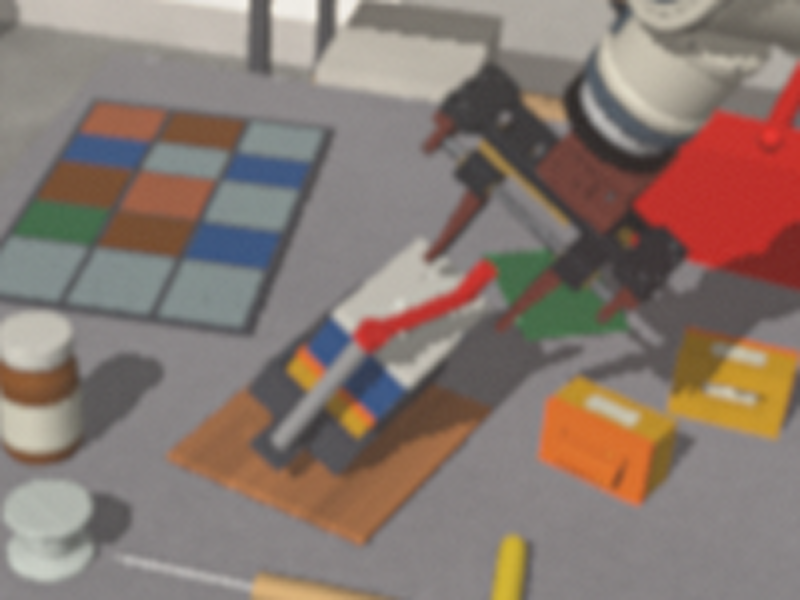

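The side view shows the fingertips at crop (435,255) and (505,325), on either side of the knob at (485,275). Closing now.

>>> arm_command(rows=[0, 0, 0, 0, 0, 0, -1, 0, 0, 0, 0, 0, 0, -1, 0, 0, 0, 0, 0, 0, -1, 0, 0, 0, 0, 0, 0, -1, 0, 0, 0, 0, 0, 0, -1])

```text
t: 2.75
ee_pos: [456.0, -169.9, 174.5]
orientation: [2.154, 1.61, 0.434]
ft_force: [-0.6, -0.3, 0.2]
width: 20.4
grasp_force: 0.0
```

>>> arm_command(rows=[0, 0, 0, 0, 0, 0, -1, 0, 0, 0, 0, 0, 0, -1])

```text
t: 2.95
ee_pos: [456.0, -169.9, 174.3]
orientation: [2.154, 1.611, 0.433]
ft_force: [-2.5, -0.1, 3.7]
width: 15.3
grasp_force: 30.0
```

>>> arm_command(rows=[0, 0, 0, 0.03, -0.115, 0, -1, 0, 0, 0, 0.066, -0.229, 0, -1, 0, 0, 0, 0.12, -0.332, 0, -1, 0, 0, 0, 0.176, -0.431, 0, -1])

```text
t: 3.35
ee_pos: [432.7, -152.3, 165.1]
orientation: [2.163, 1.623, 0.438]
ft_force: [19.9, -1.0, -23.7]
width: 15.1
grasp_force: 29.9
```

>>> arm_command(rows=[0, 0, 0, 0.072, -0.09, 0, -1, 0, 0, 0, 0.148, -0.175, 0, -1, 0, 0, 0, 0.236, -0.25, 0, -1, 0, 0, 0, 0.328, -0.318, 0, -1])

```text
t: 3.75
ee_pos: [416.9, -124.7, 164.6]
orientation: [2.181, 1.637, 0.432]
ft_force: [8.0, -10.1, -29.8]
width: 14.6
grasp_force: 29.9
```

>>> arm_command(rows=[0, 0, 0, 0.1, -0.056, 0, -1, 0, 0, 0, 0.204, -0.104, 0, -1, 0, 0, 0, 0.314, -0.138, 0, -1, 0, 0, 0, 0.426, -0.166, 0, -1])

```text
t: 4.15
ee_pos: [417.1, -88.5, 167.7]
orientation: [2.184, 1.64, 0.427]
ft_force: [-0.4, -0.5, 0.9]
width: 0.3
grasp_force: 0.0
```

>>> arm_command(rows=[0, 0, 0, 0.114, -0.01, 0, -1, 0, 0, 0, 0.114, -0.01, 0, -1])

```text
t: 4.35
ee_pos: [419.3, -79.2, 167.8]
orientation: [2.182, 1.643, 0.428]
ft_force: [0.1, 0.9, -0.5]
width: 0.2
grasp_force: 0.0
```

Run:
```python
from h import *
p,r,o=pose(); t=M.T@(p-O); print(t, np.arctan2(27.5-t[0],72-t[1]),np.hypot(27.5-t[0],72-t[1]),o['ft_force'],o['width'],o['grasp_force'])
```

```text
[-47.80519534  59.51512319 221.30521217] 1.4065003754001546 76.33311597781581 [ 0.09198376  0.90041139 -0.46209214] 0.24163066854063833 0.0
```

Run:
```python
from h import *
p,r,o=pose(); print(p.round(1),o['qpos'].round(3))
a=cam('top')[0][120:270,230:430]; b=cam('side')[0][90:240,200:400]
save('v2',np.hstack([cv2.resize(x,(400,300),interpolation=cv2.INTER_CUBIC) for x in(a,b)]))
```

```text
[419.3 -79.2 167.8] [-0.201  0.147  2.399 -0.184  0.11   0.257]
```

View pics/v2.png

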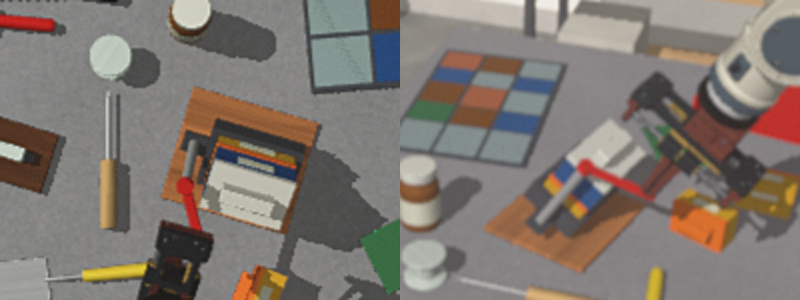

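The wrist hit joint 5's limit (0.11) and slipped off the knob. The keeper is at about 1.0 rad. I'll finish the swing by pushing the knob sideways with the tool vertical.

Run:
```python
from h import *
p,r,o=pose()
V=tool([0,0,-1],[np.cos(psi),np.sin(psi),0])
k=tin(-51,24.6,186.3); print('knob',k)
k2=tin(-56,24.6-35,186.3);k3=tin(-60,53,186.3)
up=p+[10,0,40]
rows(p,r,[(up,V),(k2*[1,1,0]+[0,0,208],V),(k2,V),(k3,V)])
```

```text
knob [ 423.52424453 -116.81281548  135.84053273]
[0.155, -0.006, 0.002, 0.043, 0.34, -0.385] rows 4
-- at [429.2 -79.7 207.8]
[0.0, -0.0, 0.0, -0.902, 0.009, -0.003] rows 2
-- at [ 409.5 -149.1  208. ]
[0.0, -0.0, 0.0, -0.001, -0.001, 0.933] rows 2
-- at [ 409.4 -149.2  133.4]
[0.0, -0.0, 0.0, 0.793, -0.042, 0.025] rows 2
-- at [424.2 -87.4 131.4]
```

>>> arm_command(rows=[0, 0, 0, 0, 0, -0.4, -1, 0.155, -0.006, 0.002, 0.043, 0.34, -0.385, -1, 0.155, -0.006, 0.002, 0.043, 0.34, -0.385, -1, 0.155, -0.006, 0.002, 0.043, 0.34, -0.385, -1, 0.155, -0.006, 0.002, 0.043, 0.34, -0.385, -1])

```text
t: 4.95
ee_pos: [431.8, -80.2, 209.2]
orientation: [-2.515, -1.879, -0.004]
ft_force: [-0.6, -0.5, -0.0]
width: 0.7
grasp_force: 0.0
```

>>> arm_command(rows=[0, 0, 0, -0.45, 0.009, 0, -1, 0, 0, 0, -0.902, 0.009, 0, -1, 0, 0, 0, -0.902, 0.009, 0, -1])

```text
t: 5.25
ee_pos: [408.8, -151.6, 207.6]
orientation: [-2.519, -1.876, -0.004]
ft_force: [0.2, 1.3, -0.5]
width: 0.5
grasp_force: 0.0
```

Run:
```python
from h import *
for n in('side','top'):
    I,d,P=cam(n); I=I.astype(int)
    q=(P-O)@M
    m=(I[...,0]>110)&(I[...,1]<70)&(I[...,2]<80)&(q[...,2]>160)&(q[...,2]<210)&(abs(q[...,0])<110)&(abs(q[...,1])<120)
    q=q[m]; d=np.hypot(q[:,0]-27.5,q[:,1]-72)
    for lo in range(20,110,15):
        k=q[(d>=lo)&(d<lo+15)]
        if len(k)>2: c=np.median(k,0); print(n,lo,len(k),c.round(1),np.arctan2(27.5-c[0],72-c[1]).round(2))
p,r,o=pose();print(p,o['qpos'].round(2))
V=tool([0,0,-1],[np.cos(psi),np.sin(psi),0])
rows(p,r,[(tin(-56,24.6-35,186.3),V)])
```

```text
side 20 14 [  4.7  58.5 170.8] 1.04
side 35 18 [-10.   50.7 169.8] 1.05
side 50 22 [-21.9  43.3 169.9] 1.04
side 65 22 [-34.9  35.2 169.9] 1.04
side 80 66 [-48.9  30.3 186.4] 1.07
side 95 8 [-56.3  25.9 171.7] 1.07
top 20 27 [  4.3  56.8 170. ] 0.99
top 35 26 [-10.3  48.8 169.7] 1.02
top 50 23 [-21.9  41.5 170.7] 1.02
top 65 27 [-34.8  33.6 169.1] 1.02
top 80 33 [-44.2  29.9 188.5] 1.04
[ 409.13111759 -149.60848063  207.61508258] [-0.38  0.19  2.06  0.    0.89 -0.09]
[0.0, -0.001, -0.001, 0.004, 0.001, 0.928] rows 2
-- at [ 409.4 -149.1  133.4]
```

θ is about 1.04, so the plan holds. Descend and push.

>>> arm_command(rows=[0, 0, 0, 0, 0, 0.47, -1, 0, 0, 0, 0, 0, 0.928, -1, 0, 0, 0, 0, 0, 0.928, -1])

```text
t: 5.65
ee_pos: [406.9, -147.3, 130.4]
orientation: [-2.511, -1.877, 0.004]
ft_force: [-0.8, 0.0, 1.0]
width: 0.5
grasp_force: 0.0
```

>>> arm_command(rows=[0, 0, 0, 0.2, -0.01, 0, -1, 0, 0, 0, 0.4, -0.02, 0.01, -1, 0, 0, 0, 0.6, -0.03, 0.02, -1, 0, 0, 0, 0.8, -0.042, 0.025, -1, 0, 0, 0, 0.8, -0.042, 0.025, -1])

```text
t: 6.15
ee_pos: [425.3, -85.4, 132.9]
orientation: [2.514, 1.883, 0.004]
ft_force: [0.2, -0.4, 0.2]
width: 0.3
grasp_force: 0.0
```

>>> arm_command(rows=[0, 0, 0, -0.15, 0, 0, -1, 0, 0, 0, -0.15, 0, -0.5, -1, 0, 0, 0, -0.15, 0, -0.99, -1, 0, 0, 0, -0.15, 0, -0.99, -1])

```text
t: 6.55
ee_pos: [423.6, -100.4, 215.5]
orientation: [2.512, 1.874, 0.01]
ft_force: [-0.4, 0.1, -0.1]
width: 0.6
grasp_force: 0.0
```

```bash
cat > keep.py <<'E'
from h import *
for n in('side','top'):
    I,d,P=cam(n); I=I.astype(int)
    q=(P-O)@M
    m=(I[...,0]>110)&(I[...,1]<70)&(I[...,2]<80)&(q[...,2]>160)&(q[...,2]<210)&(abs(q[...,0])<110)&(abs(q[...,1])<120)
    q=q[m]; d=np.hypot(q[:,0]-27.5,q[:,1]-72)
    k=q[(d>=30)&(d<80)]; print(n,len(k),np.median(np.arctan2(27.5-k[:,0],72-k[:,1])).round(2))
    if n=='top':
        wh=(I.min(-1)>85)&(I.max(-1)-I.min(-1)<35); Q=((P-O)@M)[wh]; Q=Q[(abs(Q[:,2]-137.3)<5)&(abs(Q[:,0]-27)<60)&(abs(Q[:,1]+12)<75)]
        print('lid',np.median(Q[:,2]),np.percentile(Q[:,:2],[1,99],axis=0).round(1).tolist())
E
python3 keep.py
python3 - <<'E'
from h import *
p,r,o=pose();print(p)
G=tool(-M[:,2],M[:,0])
rows(p,r,[(tin(27.5,-12,230),G),(tin(27.5,-12,137.3-14),G)])
E
```

```text
side 81 1.63
top 3 1.6
lid 136.6681556695477 [[-8.8, -67.5], [63.9, 42.1]]
[421.19528796 -99.52938094 211.82362234]
[-0.166, -0.0, -0.0, -0.656, 0.667, -0.012] rows 4
-- at [ 457.4 -165.   212.9]
[0.0, -0.0, -0.0, 0.0, -0.001, 0.938] rows 2
[0.0, -0.0, -0.0, 0.0, -0.001, 0.395] rows 1
-- at [ 508.5 -180.2  120.6]
```

>>> arm_command(rows=[-0.166, 0, 0, -0.656, 0.667, -0.012, 1, -0.166, 0, 0, -0.656, 0.667, -0.012, 1, -0.166, 0, 0, -0.656, 0.667, -0.012, 1, -0.166, 0, 0, -0.656, 0.667, -0.012, 1, -0.166, 0, 0, -0.656, 0.667, -0.012, 1])

```text
t: 7.15
ee_pos: [453.5, -163.4, 209.0]
orientation: [2.162, 1.611, 0.427]
ft_force: [-0.5, 0.2, 0.8]
width: 36.7
grasp_force: 0.0
```

Run:
```python
from h import *
p,r,o=pose();print(p,o['qpos'].round(2),o['width'], M.T@(p-O))
G=tool(-M[:,2],M[:,0])
rows(p,r,[(tin(27.5,-12.5,185),G),(tin(27.5,-12.5,137.-14),G)])
```

```text
[ 453.49297265 -163.44308066  209.0099547 ] [-0.41  0.12  2.28  0.25  0.24 -0.34] 36.73381945842153 [ 21.93900147 -11.59843985 228.67741882]
[-0.002, -0.0, -0.001, -0.011, 0.073, 0.545] rows 1
-- at [ 478.8 -171.9  174. ]
[-0.0, -0.0, 0.0, -0.0, 0.001, 0.775] rows 2
-- at [ 508.5 -180.7  120.3]
```

>>> arm_command(rows=[-0.002, 0, -0.001, -0.011, 0.073, 0.2, 1, -0.002, 0, -0.001, -0.011, 0.073, 0.2, 1, -0.002, 0, -0.001, -0.011, 0.073, 0.2, 1, -0.002, 0, -0.001, -0.011, 0.073, 0.2, 1, -0.002, 0, -0.001, -0.011, 0.073, 0.2, 1])

```text
t: 7.65
ee_pos: [469.4, -168.4, 200.9]
orientation: [2.149, 1.61, 0.434]
ft_force: [-0.1, 0.4, 0.6]
width: 77.2
grasp_force: 0.0
```

Run:
```python
from h import *
p,r,o=pose();print(p,o['qpos'].round(2),o['width'], M.T@(p-O))
G=tool(-M[:,2],M[:,0])
rows(p,r,[(tin(27.5,-12.5,137.-14),G)])
```

```text
[ 469.35963238 -168.38933075  200.92834881] [-0.4   0.16  2.26  0.29  0.2  -0.39] 77.16366322233665 [ 32.28987571 -11.83462721 213.36950411]
[0.001, -0.0, 0.001, -0.007, -0.054, 0.938] rows 2
[0.0, -0.0, -0.0, -0.002, -0.01, 0.191] rows 1
-- at [ 508.5 -180.7  120.3]
```

>>> arm_command(rows=[0.001, 0, 0.001, -0.007, -0.054, 0.2, 1, 0.001, 0, 0.001, -0.008, -0.06, 0.4, 1, 0.001, 0, 0.001, -0.008, -0.06, 0.4, 1])

```text
t: 7.95
ee_pos: [480.6, -172.3, 169.7]
orientation: [2.156, 1.609, 0.432]
ft_force: [-0.8, -0.8, 0.7]
width: 87.7
grasp_force: 0.0
```

Run:
```python
from h import *
p,r,o=pose();print(p,o['qpos'].round(2),o['width'], M.T@(p-O),o['ft_force'])
G=tool(-M[:,2],M[:,0])
rows(p,r,[(tin(27.5,-12.5,137.-14),G)])
```

```text
[ 480.64866089 -172.2966778   169.7133756 ] [-0.4   0.25  2.25  0.46  0.13 -0.55] 87.74984747454019 [ 27.01744088 -12.37481135 180.36959941] [-0.8009701  -0.75076796  0.67034432]
[-0.0, -0.0, -0.0, -0.002, 0.006, 0.717] rows 2
-- at [ 508.5 -180.7  120.3]
```

Joint 5 is close to its lower limit. I'll fit a quick kinematic model so I can pick a tool lean about the closing axis that keeps the wrist in range. That lean doesn't affect the grip.

```bash
cat > kin.py <<'E'
from h import *
from scipy.optimize import least_squares
D=[([-1.14,.4238,1.6306,0,1.0886,-.019],[271.5,-562.4,241],[-3.0612,-.70028,0.0005]),
([-.201,.147,2.399,-.184,.11,.257],[419.3,-79.2,167.8],[2.182,1.643,.428]),
([-.38,.19,2.06,0,.89,-.09],[409.1,-149.6,207.6],[-2.519,-1.876,-.004]),
([-.41,.12,2.28,.25,.24,-.34],[453.5,-163.4,209],[2.162,1.611,.427]),
([-.40,.16,2.26,.29,.20,-.39],[469.4,-168.4,200.9],[2.149,1.61,.434]),
([-.40,.25,2.25,.46,.13,-.55],[480.65,-172.3,169.7],[2.156,1.609,.432])]
def fk(q,k):
    a,h,L2,L3,L,e=k
    z=R.from_euler('z',q[0]); f=q[1]+q[2]
    w=np.array([a+L2*np.sin(q[1])+L3*np.sin(f)+e*np.cos(f),0,h+L2*np.cos(q[1])+L3*np.cos(f)-e*np.sin(f)])
    # ZYZ-type wrist: frame z along forearm
    Rw=z*R.from_euler('y',f)*R.from_euler('z',q[3])*R.from_euler('y',q[4])*R.from_euler('z',q[5])
    return z.apply(w)+L*Rw.apply([0,0,1]),Rw
def fit():
    s=least_squares(lambda k:np.concatenate([fk(q,k)[0]-p for q,p,_ in D]),[0,350,350,350,200,0],loss='soft_l1')
    return s.x,s.fun
K,res=fit()
C6=R.from_rotvec(D[0][2]); off=fk(D[0][0],K)[1].inv()*C6
lo=np.array([-3,-.9,.09,-1.31,.11,-2.54]);hi=np.array([3,2.11,2.58,4.45,2.69,2.54])
def ik(p,G,q0):
    def f(q):
        P,Rr=fk(q,K); return np.r_[(P-p)/100,(Rr*off).as_matrix().ravel()-G.as_matrix().ravel()]
    s=least_squares(f,np.clip(q0,lo+1e-3,hi-1e-3),bounds=(lo,hi)); return s.x,np.sqrt((s.fun**2).sum())
E
python3 - <<'E'
from kin import *
print(K.round(1),abs(res).round(1).max()); print(off.as_rotvec().round(3))
for q,p,w in D: print((( fk(q,K)[1]*off).inv()*R.from_rotvec(w)).magnitude().round(3),end=' ')
print()
q=ctrl.get_obs()['qpos']
for dl in(0,8,12,16,-12,-20):
    qq=q
    for z in(180,150,123,100,83,75):
        G=tool(-M[:,2],M[:,0])*R.from_euler('y',dl,degrees=True)
        qq,e=ik(tin(27.5,-12.5,z),G,qq); print(dl,z,qq.round(2),e.round(4))
E
```

```text
[  6.5 367.8 530.  494.  301.6  88.6] 13.6
[-0.    -0.     1.571]Traceback (most recent call last):
  File "<stdin>", line 3, in <module>
AttributeError: 'float' object has no attribute 'round'
```

Run:
```python
from kin import *
print(res.reshape(-1,3).round(1).tolist())
for q,p,w in D: print(round((( fk(q,K)[1]*off).inv()*R.from_rotvec(w)).magnitude(),3),end=' ')
print()
q=ctrl.get_obs()['qpos']
for dl in(0,12,18,-12,-25):
    qq=q
    for z in(180,150,123,100,83):
        G=tool(-M[:,2],M[:,0])*R.from_euler('y',dl,degrees=True)
        qq,e=ik(tin(27.5,-12.5,z),G,qq); print(dl,z,qq.round(2),e.round(4))
```

```text
[[-12.5, -1.1, 0.2], [-0.0, -12.4, -0.8], [-4.4, -12.0, -0.2], [-1.7, -13.6, -2.1], [0.5, -11.7, 0.9], [-1.2, -11.6, 2.3]]
0.0 0.001 0.003 0.009 0.007 0.005 
0 180 [-0.37  0.25  2.25  0.34  0.12 -0.41] 0.0
0 150 [-0.38  0.33  2.22  0.53  0.11 -0.61] 0.0398
0 123 [-0.4   0.41  2.19  1.13  0.11 -1.22] 0.0733
0 100 [-0.38  0.48  2.2   2.46  0.11 -2.54] 0.0522
0 83 [-0.38  0.52  2.17  2.46  0.11 -2.54] 0.04
12 180 [-0.54  0.28  2.23  1.12  0.37 -1.32] 0.0
12 150 [-0.53  0.37  2.2   1.27  0.34 -1.47] 0.0
12 123 [-0.52  0.44  2.18  1.4   0.32 -1.6 ] 0.0
12 100 [-0.51  0.5   2.16  1.51  0.32 -1.71] 0.0
12 83 [-0.51  0.54  2.14  1.59  0.31 -1.79] 0.0
18 180 [-0.61  0.32  2.2   1.16  0.5  -1.42] 0.0
18 150 [-0.6   0.4   2.18  1.27  0.48 -1.53] 0.0
18 123 [-0.59  0.47  2.15  1.36  0.46 -1.62] 0.0
18 100 [-0.58  0.52  2.13  1.43  0.45 -1.69] 0.0
18 83 [-0.57  0.57  2.11  1.48  0.45 -1.74] 0.0
-12 180 [-0.19  0.27  2.25 -1.15  0.28  1.22] 0.0
-12 150 [-0.2   0.35  2.22 -1.31  0.26  1.38] 0.0102
-12 123 [-0.21  0.42  2.18 -1.31  0.25  1.38] 0.0482
-12 100 [-0.21  0.48  2.14 -1.31  0.25  1.38] 0.077
-12 83 [-0.21  0.52  2.12 -1.31  0.24  1.38] 0.0963
-25 180 [-0.03  0.35  2.21 -1.27  0.58  1.48] 0.0
-25 150 [-0.04  0.42  2.17 -1.31  0.57  1.52] 0.0241
-25 123 [-0.05  0.49  2.13 -1.31  0.56  1.53] 0.0583
-25 100 [-0.06  0.54  2.09 -1.31  0.55  1.53] 0.0841
-25 83 [-0.06  0.58  2.07 -1.31  0.55  1.53] 0.1014
```

```bash
cat >> h.py <<'E'
DL=R.from_euler('y',12,degrees=True)
Gt=tool(-M[:,2],M[:,0])*DL
E
python3 - <<'E'
from h import *
p,r,o=pose()
rows(p,r,[(tin(27.5,-12.5,180),Gt),(tin(27.5,-12.5,137-14),Gt)])
E
```

```text
[-0.0, 0.066, -0.0, -0.002, 0.006, 0.005] rows 2
-- at [ 481.2 -172.6  169.6]
[-0.0, 0.0, -0.0, -0.147, 0.0, 0.697] rows 2
-- at [ 508.5 -180.7  120.2]
```

>>> arm_command(rows=[0, 0.03, 0, -0.002, 0.006, 0.005, 1, 0, 0.066, 0, -0.002, 0.006, 0.005, 1, 0, 0.066, 0, -0.002, 0.006, 0.005, 1, 0, 0.066, 0, -0.002, 0.006, 0.005, 1])

```text
t: 8.35
ee_pos: [481.6, -172.9, 171.7]
orientation: [2.167, 1.716, 0.681]
ft_force: [0.4, 0.2, -0.3]
width: 87.8
grasp_force: 0.0
```

Run:
```python
from h import *
p,r,o=pose();print(p,o['qpos'].round(2),o['width'], M.T@(p-O),o['ft_force'].round(1),(r.inv()*Gt).magnitude())
rows(p,r,[(tin(27.5,-12.5,137-14),Gt)])
```

```text
[ 481.56908826 -172.91760978  171.69134574] [-0.56  0.28  2.23  1.12  0.38 -1.33] 87.7888354608183 [ 28.92344132 -12.7087577  181.55313273] [ 0.4  0.2 -0.3] 0.004145937863724937
[0.001, -0.0, 0.0, -0.151, -0.021, 0.716] rows 2
-- at [ 508.5 -180.7  120.3]
```

Matches the model. Descend and grip the blue body.

>>> arm_command(rows=[0.001, 0, 0, -0.05, -0.021, 0.25, 1, 0.001, 0, 0, -0.1, -0.021, 0.48, 1, 0.001, 0, 0, -0.151, -0.021, 0.716, 1, 0.001, 0, 0, -0.151, -0.021, 0.716, 1])

```text
t: 8.75
ee_pos: [508.2, -180.5, 118.4]
orientation: [2.172, 1.719, 0.674]
ft_force: [-0.2, 0.3, -0.1]
width: 87.8
grasp_force: 0.0
```

>>> arm_command(rows=[0, 0, 0, 0, 0, 0, -1, 0, 0, 0, 0, 0, 0, -1, 0, 0, 0, 0, 0, 0, -1, 0, 0, 0, 0, 0, 0, -1, 0, 0, 0, 0, 0, 0, -1])

```text
t: 9.25
ee_pos: [507.8, -180.6, 120.1]
orientation: [2.17, 1.717, 0.674]
ft_force: [-4.8, 1.2, 8.4]
width: 69.8
grasp_force: 30.0
```

Run:
```python
from h import *
p,r,o=pose();print(p,o['qpos'].round(2),o['width'],o['grasp_force'], M.T@(p-O),o['ft_force'].round(1),(r.inv()*Gt).as_rotvec())
rows(p,r,[(p+M[:,2]*30,r),(p+M[:,2]*55,r)])
```

```text
[ 507.84306385 -180.59271999  120.06022504] [-0.54  0.42  2.2   1.4   0.33 -1.62] 69.80082189736905 29.998088143765926 [ 26.81260307 -12.60559259 123.15334289] [-4.8  1.2  8.4] [-0.00032149  0.00139599  0.00035841]
[0.0, 0.0, 0.0, 0.077, -0.0, -0.367] rows 1
-- at [ 493.5 -176.4  146. ]
[0.0, 0.0, 0.0, 0.065, -0.0, -0.306] rows 1
-- at [ 481.5 -172.8  167.7]
```

>>> arm_command(rows=[0, 0, 0, 0.026, 0, -0.122, -1, 0, 0, 0, 0.052, 0, -0.245, -1, 0, 0, 0, 0.077, 0, -0.367, -1, 0, 0, 0, 0.142, 0, -0.673, -1, 0, 0, 0, 0.142, 0, -0.673, -1])

```text
t: 9.75
ee_pos: [481.0, -172.7, 168.3]
orientation: [2.169, 1.717, 0.674]
ft_force: [0.1, -0.1, -3.9]
width: 69.6
grasp_force: 30.0
```

```bash
cat >> h.py <<'E'
pf=np.radians(-16.8); MF=R.from_euler('z',pf)
Gf=MF*R.from_matrix(M).inv()*Gt
rib=np.array([572.3,163.6]); yf=MF.apply([0,1,0])[:2]
E
python3 - <<'E'
from kin import *
p,r,o=pose();print(p,o['qpos'].round(2),o['width'],o['grasp_force'],o['ft_force'].round(1))
foot=lambda h:np.r_[rib,h]   # TCP height: plate12+52-14=50 seated
w=[(p+[10,30,70],Gt),(foot(150),Gf),(foot(110),Gf)]
q=o['qpos']
for g,G in w+[(foot(50),Gf)]:
    q,e=ik(g,G,q); print(g.round(),q.round(2),round(e,4))
rows(p,r,w)
# what lies on the way in top camera heights near foot
E
```

```text
[ 481.03191087 -172.69118436  168.33605785] [-0.56  0.28  2.23  1.12  0.37 -1.34] 69.62254244166014 29.999111406505108 [ 0.1 -0.1 -3.9]
[ 491. -143.  238.] [-0.45  0.11  2.2   0.73  0.44 -0.83] 0.0
[572. 164. 150.] [0.18 0.48 1.81 0.27 0.77 0.29] 0.0
[572. 164. 110.] [0.18 0.55 1.82 0.29 0.7  0.26] 0.0
[572. 164.  50.] [0.18 0.65 1.82 0.34 0.59 0.2 ] 0.0
[0.0, 0.001, 0.0, 0.541, 0.45, -0.654] rows 2
-- at [ 491.  -142.7  238.4]
[0.041, -0.0, 0.009, 0.938, -0.165, 0.434] rows 2
[0.042, -0.0, 0.009, 0.938, -0.134, 0.456] rows 2
[0.042, -0.0, 0.01, 0.938, -0.1, 0.473] rows 2
[0.038, -0.001, 0.009, 0.849, -0.061, 0.441] rows 2
-- at [572.3 163.6 150. ]
[-0.0, 0.0, -0.0, -0.103, 0.001, 0.489] rows 1
-- at [572.3 163.6 110. ]
```

Run:
```python
from h import *
p,r,o=pose()
rows(p,r,[(p+[10,15,75],Gt),(p+[20,40,100],Gt),(np.r_[rib,210],Gf),(np.r_[rib,110],Gf)])
```

```text
[0.0, 0.001, 0.0, 0.37, 0.527, -0.717] rows 2
-- at [ 491.1 -157.7  243.3]
[0.0, -0.0, 0.0, 0.381, 0.184, -0.18] rows 1
-- at [ 501.1 -132.7  268.4]
[0.042, -0.0, 0.01, 0.938, -0.138, 0.342] rows 2
[0.043, -0.0, 0.009, 0.938, -0.122, 0.361] rows 2
[0.042, -0.0, 0.01, 0.938, -0.1, 0.377] rows 2
[0.036, -0.001, 0.008, 0.776, -0.065, 0.322] rows 2
-- at [572.3 163.6 210. ]
[-0.0, 0.0, -0.0, -0.199, 0.001, 0.938] rows 2
[-0.0, 0.0, -0.0, -0.06, 0.001, 0.285] rows 1
-- at [572.3 163.6 110. ]
```

>>> arm_command(rows=[0, 0.001, 0, 0.18, 0.26, -0.36, -1, 0, 0.001, 0, 0.37, 0.527, -0.717, -1, 0, 0.001, 0, 0.37, 0.527, -0.717, -1])

```text
t: 10.05
ee_pos: [494.3, -158.7, 245.6]
orientation: [2.164, 1.717, 0.68]
ft_force: [0.7, 0.3, -3.6]
width: 70.2
grasp_force: 30.0
```

>>> arm_command(rows=[0, 0, 0, 0.381, 0.184, -0.18, -1, 0, 0, 0, 0.381, 0.184, -0.18, -1])

```text
t: 10.25
ee_pos: [503.2, -131.8, 268.2]
orientation: [2.167, 1.721, 0.681]
ft_force: [-0.2, -0.9, -3.7]
width: 69.5
grasp_force: 30.0
```

>>> arm_command(rows=[0.021, 0, 0.005, 0.47, -0.07, 0.17, -1, 0.042, 0, 0.01, 0.938, -0.138, 0.342, -1, 0.042, 0, 0.01, 0.938, -0.138, 0.342, -1])

```text
t: 10.55
ee_pos: [520.9, -52.2, 249.5]
orientation: [2.291, 1.789, 0.586]
ft_force: [0.1, -0.3, -4.1]
width: 70.1
grasp_force: 30.0
```

>>> arm_command(rows=[0.021, 0, 0.005, 0.47, -0.06, 0.18, -1, 0.043, 0, 0.009, 0.938, -0.122, 0.361, -1, 0.043, 0, 0.009, 0.938, -0.122, 0.361, -1])

```text
t: 10.85
ee_pos: [539.8, 24.3, 234.3]
orientation: [2.406, 1.852, 0.484]
ft_force: [0.1, -1.2, -3.6]
width: 70.3
grasp_force: 30.0
```

>>> arm_command(rows=[0.021, 0, 0.005, 0.47, -0.05, 0.19, -1, 0.042, 0, 0.01, 0.938, -0.1, 0.377, -1, 0.042, 0, 0.01, 0.938, -0.1, 0.377, -1])

```text
t: 11.15
ee_pos: [558.5, 101.4, 219.1]
orientation: [-2.457, -1.856, -0.367]
ft_force: [-0.8, 0.4, -4.0]
width: 69.7
grasp_force: 30.0
```

>>> arm_command(rows=[0.018, 0, 0.004, 0.4, -0.03, 0.16, -1, 0.036, -0.001, 0.008, 0.776, -0.065, 0.322, -1, 0.036, -0.001, 0.008, 0.776, -0.065, 0.322, -1, 0.036, -0.001, 0.008, 0.776, -0.065, 0.322, -1])

```text
t: 11.55
ee_pos: [572.4, 162.7, 206.9]
orientation: [-2.41, -1.791, -0.249]
ft_force: [-0.6, 0.1, -4.2]
width: 70.1
grasp_force: 30.0
```

>>> arm_command(rows=[0, 0, 0, -0.1, 0, 0.47, -1, 0, 0, 0, -0.199, 0.001, 0.938, -1, 0, 0, 0, -0.199, 0.001, 0.938, -1, 0, 0, 0, -0.199, 0.001, 0.938, -1])

```text
t: 11.95
ee_pos: [572.4, 162.2, 131.9]
orientation: [-2.413, -1.788, -0.249]
ft_force: [0.1, -0.0, -3.0]
width: 69.8
grasp_force: 30.0
```

Run:
```python
from h import *
p,r,o=pose();print(p,o['qpos'].round(2),o['width'],o['ft_force'].round(1),(r.inv()*Gf).as_rotvec().round(4))
rows(p,r,[(np.r_[rib,90],Gf)])
I,d,P=cam('side'); J=I.astype(int)
# blue tin lid/axes: blue body points & white lid in foot frame
F=np.r_[rib,0]; q=(P-F)@MF.as_matrix()
wh=(J.min(-1)>85)&(J.max(-1)-J.min(-1)<35)&(abs(q[...,0])<50)&(abs(q[...,1])<70)
for lo,hi in((100,170),(27,42)):
    k=q[wh&(q[...,2]>lo)&(q[...,2]<hi)]; print(lo,len(k),np.percentile(k,[2,50,98],axis=0).round(1).tolist())
bl=q[(J[...,2]>J[...,0]+30)&(abs(q[...,0])<60)&(abs(q[...,1])<80)&(q[...,2]>50)]
print('blue',len(bl),np.percentile(bl,[2,50,98],axis=0).round(1).tolist())
u,v=proj('side',F+[0,0,80]); u,v=int(u),int(v)
save('v3',cv2.resize(I[v-75:v+75,u-100:u+100],(800,600),interpolation=cv2.INTER_CUBIC))
```

```text
[572.36491585 162.20250763 131.9061103 ] [0.16 0.5  1.84 0.28 0.74 0.26] 69.76224696140368 [ 0.1 -0.  -3. ] [-0.004   0.0003 -0.0025]
[-0.001, 0.0, -0.001, -0.093, -0.004, 0.516] rows 1
-- at [572.3 163.6  90. ]
100 1077 [[-35.2, -35.7, 122.7], [-6.4, 21.1, 146.2], [36.8, 52.4, 168.3]]
27 166 [[-9.6, -34.0, 27.2], [-4.2, 11.7, 34.6], [9.9, 33.4, 37.7]]
blue 404 [[-35.3, -47.4, 94.8], [-9.4, 50.7, 113.5], [33.5, 52.8, 131.5]]
```

View pics/v3.png

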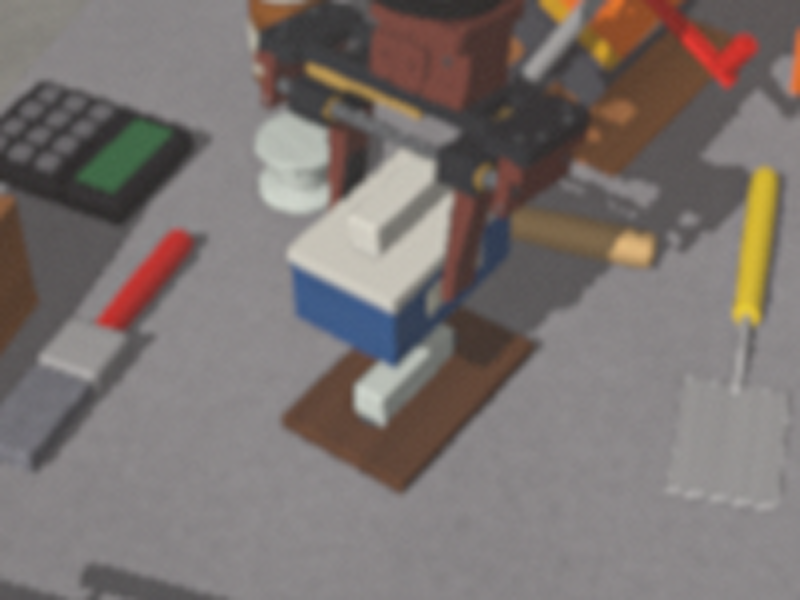

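The tin hangs level at crop (400,290), directly over the rib at (405,375).

Run:
```python
from h import *
p,r,o=pose()
t=rib+yf*0.8
rows(p,r,[(np.r_[t,77],Gf),(np.r_[t,62],Gf),(np.r_[t,51],Gf)])
```

```text
[-0.0, -0.0, -0.001, -0.13, -0.018, 0.691] rows 2
-- at [572.5 164.4  77. ]
[-0.0, -0.0, 0.0, -0.039, 0.001, 0.183] rows 1
-- at [572.6 164.4  62. ]
[-0.0, -0.0, 0.0, -0.029, -0.0, 0.135] rows 1
-- at [572.5 164.4  51. ]
```

>>> arm_command(rows=[0, 0, -0.001, -0.065, -0.018, 0.35, -1, 0, 0, -0.001, -0.13, -0.018, 0.691, -1, 0, 0, -0.001, -0.13, -0.018, 0.691, -1, 0, 0, -0.001, -0.13, -0.018, 0.691, -1])

```text
t: 12.4
ee_pos: [572.9, 165.0, 77.6]
orientation: [-2.411, -1.794, -0.254]
ft_force: [1.0, 0.3, -3.1]
width: 70.0
grasp_force: 30.0
```

>>> arm_command(rows=[0, 0, 0, -0.013, 0, 0.06, -1, 0, 0, 0, -0.026, 0, 0.12, -1, 0, 0, 0, -0.039, 0, 0.18, -1, 0, 0, 0, -0.039, 0, 0.18, -1])

```text
t: 12.8
ee_pos: [572.5, 165.0, 61.0]
orientation: [-2.411, -1.794, -0.253]
ft_force: [2.3, -0.7, -4.9]
width: 69.9
grasp_force: 30.0
```

>>> arm_command(rows=[0, 0, 0, -0.015, 0, 0.07, -1, 0, 0, 0, -0.027, 0, 0.125, -1, 0, 0, 0, -0.031, 0, 0.145, -1, 0, 0, 0, -0.031, 0, 0.145, -1])

```text
t: 13.2
ee_pos: [572.5, 165.1, 51.1]
orientation: [-2.41, -1.794, -0.254]
ft_force: [-4.2, -4.2, 19.5]
width: 70.3
grasp_force: 30.0
```

Run:
```python
from h import *
p,r,o=pose();print(p,o['width'],o['ft_force'].round(1),(r.inv()*Gf).as_rotvec().round(4))
```

```text
[572.49204998 165.05376482  51.10336411] 70.27692716209799 [-4.2 -4.2 19.5] [-0.0016 -0.0014  0.002 ]
```

Contact at full depth. Release, back off and check.

>>> arm_command(rows=[0, 0, 0, 0, 0, 0, 1, 0, 0, 0, 0, 0, 0, 1, 0, 0, 0, 0, 0, 0, 1, 0, 0, 0, 0, 0, 0, 1])

```text
t: 13.6
ee_pos: [571.6, 165.1, 48.9]
orientation: [-2.41, -1.794, -0.251]
ft_force: [-0.4, -0.5, 0.8]
width: 87.8
grasp_force: 0.0
```

>>> arm_command(rows=[0, 0, 0, 0.06, 0, -0.28, 1, 0, 0, 0, 0.12, 0, -0.6, 1, 0, 0, 0, 0.2, 0, -0.99, 1, 0, 0, 0, 0.2, 0, -0.99, 1])

```text
t: 14.0
ee_pos: [574.2, 164.6, 133.7]
orientation: [-2.411, -1.795, -0.26]
ft_force: [0.6, -0.7, -0.8]
width: 87.7
grasp_force: 0.0
```

>>> arm_command(rows=[0, 0, 0, 0, 0, -0.5, 1, 0, 0, 0, 0, 0, -0.99, 1])

```text
t: 14.2
ee_pos: [565.9, 148.2, 206.6]
orientation: [-2.409, -1.793, -0.246]
ft_force: [1.0, -1.3, -0.2]
width: 87.5
grasp_force: 0.0
```

>>> arm_command(rows=[0, 0, 0, -0.5, 0, 0, 1, 0, 0, 0, -0.95, 0, 0, 1])

```text
t: 14.4
ee_pos: [546.0, 76.7, 192.2]
orientation: [-2.409, -1.797, -0.254]
ft_force: [0.2, -0.7, 0.1]
width: 88.1
grasp_force: 0.0
```

>>> arm_command(rows=[0, 0, 0, -0.5, 0, 0, 1, 0, 0, 0, -0.95, 0, 0, 1, 0, 0, 0, -0.95, 0, 0, 1])

```text
t: 14.7
ee_pos: [522.4, 3.3, 174.0]
orientation: [-2.412, -1.788, -0.247]
ft_force: [-0.2, 0.5, -0.2]
width: 87.9
grasp_force: 0.0
```

```bash
cat > blue.py <<'E'
from h import *
F=np.r_[rib,0]
for n in('side','top'):
    I,d,P=cam(n); J=I.astype(int); q=(P-F)@MF.as_matrix()
    wh=(J.min(-1)>85)&(J.max(-1)-J.min(-1)<40)&(abs(q[...,0])<60)&(abs(q[...,1])<75)
    for lo,hi in((57,75),(78,94)):
        k=q[wh&(q[...,2]>lo)&(q[...,2]<hi)]
        if len(k)>20:
            c=np.linalg.lstsq(np.c_[k[:,:2],np.ones(len(k))],k[:,2],rcond=None)[0]
            print(n,lo,len(k),np.percentile(k,[1,50,99],axis=0).round(1).tolist(),'tilt',c[:2].round(3),'h',c[2].round(1))
E
python3 blue.py
python3 - <<'E'
from kin import *
p,r,o=pose();print(p,o['qpos'].round(2),o['width'],o['ft_force'].round(1))
# amber state
for n in('side','top'):
    I,d,P=cam(n); J=I.astype(int); q=(P-O)@M
    hot=(J[...,0]>120)&(J[...,2]<90)&(J[...,1]>45)&(abs(q[...,0]-27)<60)&(abs(q[...,1]+12)<80)
    for lo,hi in((76,93),(100,115)):
        k=q[(q[...,2]>lo)&(q[...,2]<hi)&hot]
        if len(k)>10: print(n,lo,len(k),np.percentile(k,[1,50,99],axis=0).round(1).tolist())
    if n=='top': save('v4',cv2.resize(I[130:280,200:400],(800,600),interpolation=cv2.INTER_CUBIC))
E
```

```text
side 57 921 [[-36.3, -56.3, 58.1], [-11.9, 13.1, 65.7], [35.3, 55.4, 74.2]] tilt [ 0.016 -0.008] h 65.8
side 78 256 [[-11.0, -34.6, 78.6], [-2.3, 3.0, 86.9], [9.7, 34.7, 90.0]] tilt [ 0.14  -0.021] h 86.3
top 57 822 [[-36.3, -54.0, 58.1], [-2.8, 0.3, 65.3], [34.0, 56.5, 73.4]] tilt [-0.001  0.002] h 65.4
top 78 176 [[-10.9, -32.9, 80.5], [-1.1, -0.6, 86.4], [8.6, 35.5, 93.0]] tilt [0.014 0.009] h 86.4
[524.1516292    5.57135381 175.12857328] [-0.13  0.36  1.94  0.28  0.83 -0.02] 87.61723973829918 [ 0.2 -0.3  0.5]
side 76 227 [[-5.5, -55.9, 76.4], [47.5, 23.9, 84.6], [64.2, 42.9, 90.4]]
top 76 483 [[-7.0, -67.1, 77.1], [44.6, -27.8, 84.3], [64.9, 41.2, 89.9]]
top 100 133 [[17.9, -46.6, 100.5], [27.6, -17.3, 106.4], [37.1, 11.8, 113.2]]
```

View pics/v4.png

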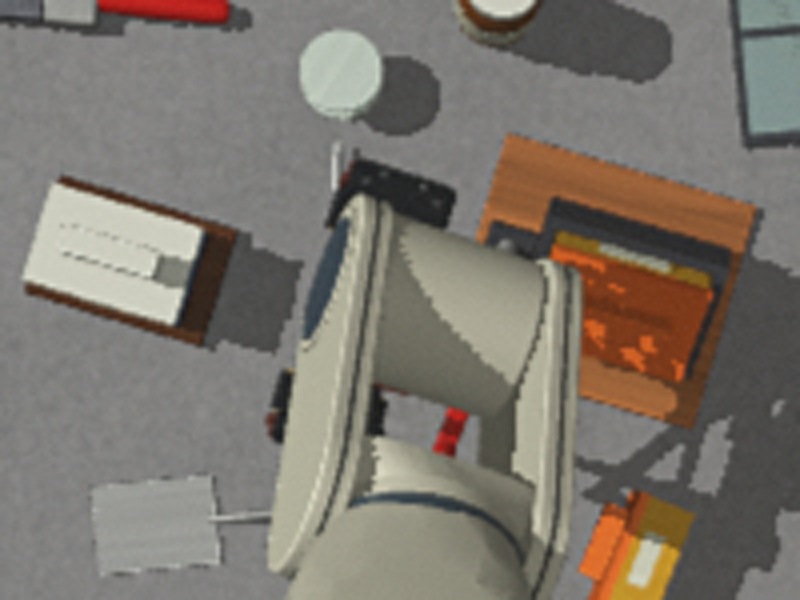

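Blue is fully down: lid at 65.5 and rib top at 86, level within noise. The amber tin is still in its well, with its lid at z' of about 84.5 and centred at (27.5,-12.5). Now I'll go back for the amber.

Run:
```python
from kin import *
p,r,o=pose()
w=[(p+[0,-10,75],Gf),(np.array([490,-140,260]),Gt),(tin(27.5,-12.5,150),Gt),(tin(27.5,-12.5,84.5),Gt)]
q=o['qpos']
for g,G in w: q,e=ik(g,G,q); print(q.round(2),round(e,4))
rows(p,r,w)
```

```text
[-0.12  0.25  1.88  0.25  0.99  0.04] 0.0
[-0.45  0.06  2.19  0.65  0.49 -0.74] 0.0
[-0.53  0.37  2.2   1.27  0.34 -1.47] 0.0
[-0.51  0.54  2.14  1.58  0.31 -1.78] 0.0
[-0.001, -0.0, 0.001, 0.078, 0.033, -0.938] rows 2
[0.0, -0.0, -0.0, 0.0, 0.001, -0.004] rows 1
-- at [524.8  -3.4 250.7]
[-0.09, 0.0, -0.02, -0.938, 0.044, -0.265] rows 2
[-0.073, 0.001, -0.017, -0.762, 0.046, -0.204] rows 2
-- at [ 490. -140.  260.]
[0.0, -0.0, 0.0, -0.527, -0.422, 0.938] rows 2
[0.0, -0.001, 0.0, -0.17, -0.136, 0.302] rows 1
-- at [ 495.6 -176.9  143.6]
[0.0, 0.0, 0.0, -0.169, -0.002, 0.801] rows 2
-- at [ 527.  -186.2   86.9]
```

>>> arm_command(rows=[0, 0, 0, 0.04, 0.015, -0.47, 1, 0, 0, 0, 0.078, 0.033, -0.938, 1, 0, 0, 0, 0.078, 0.033, -0.938, 1])

```text
t: 15.2
ee_pos: [527.8, -3.4, 255.3]
orientation: [-2.412, -1.799, -0.262]
ft_force: [0.7, -0.1, -0.2]
width: 88.1
grasp_force: 0.0
```

>>> arm_command(rows=[-0.045, 0, -0.01, -0.47, 0.022, -0.13, 1, -0.09, 0, -0.02, -0.938, 0.044, -0.265, 1, -0.09, 0, -0.02, -0.938, 0.044, -0.265, 1])

```text
t: 15.5
ee_pos: [501.9, -80.2, 254.2]
orientation: [2.371, 1.825, 0.51]
ft_force: [0.1, -0.0, 0.9]
width: 87.9
grasp_force: 0.0
```

>>> arm_command(rows=[-0.037, 0, -0.009, -0.38, 0.023, -0.1, 1, -0.073, 0.001, -0.017, -0.762, 0.046, -0.204, 1, -0.073, 0.001, -0.017, -0.762, 0.046, -0.204, 1, -0.073, 0.001, -0.017, -0.762, 0.046, -0.204, 1])

```text
t: 15.9
ee_pos: [489.6, -140.4, 259.2]
orientation: [2.17, 1.723, 0.678]
ft_force: [0.3, 0.8, -1.1]
width: 88.2
grasp_force: 0.0
```

>>> arm_command(rows=[0, 0, 0, -0.26, -0.21, 0.47, 1, 0, 0, 0, -0.527, -0.422, 0.938, 1, 0, 0, 0, -0.527, -0.422, 0.938, 1, 0, 0, 0, -0.527, -0.422, 0.938, 1])

```text
t: 16.3
ee_pos: [494.5, -167.2, 169.7]
orientation: [2.171, 1.727, 0.678]
ft_force: [-0.2, 0.1, 0.4]
width: 87.9
grasp_force: 0.0
```

Run:
```python
from h import *
p,r,o=pose();print(p,o['qpos'].round(2),o['width'], M.T@(p-O),o['ft_force'].round(1))
rows(p,r,[(tin(27.5,-12.5,135),Gt),(tin(27.5,-12.5,84.5),Gt)])
```

```text
[ 494.54597919 -167.22522249  169.72076989] [-0.53  0.29  2.21  1.08  0.37 -1.28] 87.85605470356136 [ 37.3135485   -3.56514827 174.43367709] [-0.2  0.1  0.4]
[-0.002, -0.002, 0.001, -0.214, -0.12, 0.458] rows 1
-- at [ 502.8 -179.   130.7]
[0.0, 0.0, -0.0, -0.131, -0.001, 0.618] rows 2
-- at [ 526.9 -186.2   86.9]
```

>>> arm_command(rows=[-0.002, -0.002, 0.001, -0.214, -0.12, 0.3, 1, -0.002, -0.002, 0.001, -0.214, -0.12, 0.458, 1, -0.002, -0.002, 0.001, -0.214, -0.12, 0.458, 1, -0.002, -0.002, 0.001, -0.214, -0.12, 0.458, 1])

```text
t: 16.7
ee_pos: [503.5, -179.7, 133.7]
orientation: [2.165, 1.715, 0.678]
ft_force: [-0.4, -0.3, 0.8]
width: 87.8
grasp_force: 0.0
```

>>> arm_command(rows=[0, 0, 0, -0.05, 0, 0.24, 1, 0, 0, 0, -0.1, 0, 0.47, 1, 0, 0, 0, -0.131, -0.001, 0.618, 1, 0, 0, 0, -0.131, -0.001, 0.618, 1, 0, 0, 0, -0.131, -0.001, 0.618, 1])

```text
t: 17.2
ee_pos: [527.3, -187.4, 90.2]
orientation: [2.165, 1.714, 0.677]
ft_force: [-0.0, -0.1, 0.1]
width: 87.9
grasp_force: 0.0
```

Run:
```python
from h import *
p,r,o=pose();print(p,o['qpos'].round(2),o['width'], M.T@(p-O),o['ft_force'].round(1),(r.inv()*Gt).as_rotvec().round(4))
```

```text
[ 527.26298051 -187.41481045   90.20821529] [-0.53  0.51  2.16  1.58  0.32 -1.8 ] 87.9157573660242 [ 29.69015595 -13.63119324  87.02185523] [-0.  -0.1  0.1] [0.0056 0.0025 0.0014]
```

>>> arm_command(rows=[0.002, 0.001, 0, 0.007, -0.028, 0.033, 1, 0.002, 0.001, 0, 0.007, -0.028, 0.033, 1])

```text
t: 17.4
ee_pos: [526.6, -186.4, 86.6]
orientation: [2.17, 1.719, 0.676]
ft_force: [0.3, 0.2, -0.1]
width: 87.8
grasp_force: 0.0
```

>>> arm_command(rows=[0, 0, 0, 0, 0, 0, -1, 0, 0, 0, 0, 0, 0, -1, 0, 0, 0, 0, 0, 0, -1, 0, 0, 0, 0, 0, 0, -1, 0, 0, 0, 0, 0, 0, -1])

```text
t: 17.9
ee_pos: [527.3, -186.8, 86.6]
orientation: [2.169, 1.718, 0.677]
ft_force: [1.0, -0.5, 5.2]
width: 69.6
grasp_force: 30.0
```

Run:
```python
from h import *
p,r,o=pose();print(p,o['width'],o['grasp_force'], M.T@(p-O),o['ft_force'].round(1),(r.inv()*Gt).as_rotvec().round(4))
rows(p,r,[(p+M[:,2]*40,r),(p+M[:,2]*75,r)])
```

```text
[ 527.27287361 -186.82112436   86.62879658] 69.57491737430796 30.00071346759796 [ 27.76263575 -13.0591455   84.00155283] [ 1.  -0.5  5.2] [ 0.0001 -0.0002  0.0006]
[0.0, 0.0, 0.0, 0.104, 0.0, -0.489] rows 1
-- at [ 508.1 -181.1  121.3]
[0.0, 0.0, 0.0, 0.091, 0.0, -0.428] rows 1
-- at [ 491.3 -176.2  151.6]
```

>>> arm_command(rows=[0, 0, 0, 0.026, 0, -0.122, -1, 0, 0, 0, 0.052, 0, -0.245, -1, 0, 0, 0, 0.078, 0, -0.367, -1, 0, 0, 0, 0.104, 0, -0.489, -1])

```text
t: 18.3
ee_pos: [506.7, -180.7, 120.3]
orientation: [2.171, 1.72, 0.674]
ft_force: [-0.4, -0.7, -4.2]
width: 69.9
grasp_force: 30.0
```

>>> arm_command(rows=[0, 0, 0, 0.045, 0, -0.21, -1, 0, 0, 0, 0.091, 0, -0.428, -1, 0, 0, 0, 0.091, 0, -0.428, -1])

```text
t: 18.6
ee_pos: [489.8, -175.6, 151.6]
orientation: [2.17, 1.719, 0.675]
ft_force: [0.3, 0.4, -3.6]
width: 69.9
grasp_force: 30.0
```

Run:
```python
from kin import *
p,r,o=pose();print(p,o['width'],o['grasp_force'], M.T@(p-O),o['ft_force'].round(1),(r.inv()*Gt).as_rotvec().round(4))
# TCP is ~1 below lid -> underside 51 below TCP
w=[(p+[0,12,75],Gt),(p+[10,30,125],Gt),(np.r_[rib,250],Gf),(np.r_[rib,160],Gf)]
q=o['qpos']
for g,G in w: q,e=ik(g,G,q); print(q.round(2),round(e,4))
rows(p,r,w)
```

```text
[ 489.76398493 -175.57797339  151.5651018 ] 69.89149403581861 29.99782919883728 [ 26.31940718 -12.93209042 159.81678783] [ 0.3  0.4 -3.6] [-0.0014  0.0003  0.0011]
[-0.5   0.15  2.2   0.8   0.44 -0.94] 0.0
[-0.45  0.05  2.16  0.6   0.53 -0.68] 0.0
[0.18 0.33 1.76 0.23 0.96 0.36] 0.0
[0.18 0.46 1.81 0.26 0.79 0.3 ] 0.0
[-0.0, 0.0, 0.0, 0.313, 0.431, -0.786] rows 2
-- at [ 489.7 -163.6  226.6]
[-0.0, 0.0, 0.0, 0.352, 0.361, -0.45] rows 2
-- at [ 499.8 -145.6  276.6]
[0.04, -0.0, 0.009, 0.938, -0.087, 0.242] rows 2
[0.04, -0.0, 0.009, 0.938, -0.083, 0.254] rows 2
[0.039, -0.0, 0.009, 0.938, -0.077, 0.264] rows 2
[0.04, -0.0, 0.009, 0.938, -0.071, 0.275] rows 2
[0.003, -0.0, 0.001, 0.075, -0.005, 0.022] rows 1
-- at [572.3 163.6 250. ]
[0.0, -0.0, -0.0, -0.2, -0.001, 0.938] rows 2
[0.0, -0.0, -0.0, -0.035, 0.0, 0.163] rows 1
-- at [572.3 163.6 160. ]
```

>>> arm_command(rows=[0, 0, 0, 0.15, 0.215, -0.39, -1, 0, 0, 0, 0.313, 0.431, -0.786, -1, 0, 0, 0, 0.313, 0.431, -0.786, -1])

```text
t: 18.9
ee_pos: [492.2, -164.4, 228.7]
orientation: [2.165, 1.718, 0.677]
ft_force: [1.0, -0.2, -2.8]
width: 69.5
grasp_force: 30.0
```

>>> arm_command(rows=[0, 0, 0, 0.176, 0.18, -0.225, -1, 0, 0, 0, 0.352, 0.361, -0.45, -1, 0, 0, 0, 0.352, 0.361, -0.45, -1])

```text
t: 19.2
ee_pos: [502.4, -145.7, 277.5]
orientation: [2.165, 1.72, 0.679]
ft_force: [-0.5, 0.3, -2.5]
width: 70.0
grasp_force: 30.0
```

>>> arm_command(rows=[0.02, 0, 0.005, 0.47, -0.04, 0.12, -1, 0.04, 0, 0.009, 0.938, -0.087, 0.242, -1, 0.04, 0, 0.009, 0.938, -0.087, 0.242, -1])

```text
t: 19.5
ee_pos: [519.0, -66.8, 267.1]
orientation: [2.283, 1.787, 0.589]
ft_force: [-0.2, -0.7, -3.0]
width: 69.6
grasp_force: 30.0
```

>>> arm_command(rows=[0.02, 0, 0.005, 0.47, -0.04, 0.13, -1, 0.04, 0, 0.009, 0.938, -0.083, 0.254, -1, 0.04, 0, 0.009, 0.938, -0.083, 0.254, -1])

```text
t: 19.8
ee_pos: [537.0, 8.3, 260.8]
orientation: [2.392, 1.844, 0.495]
ft_force: [1.0, -0.1, -2.5]
width: 70.0
grasp_force: 30.0
```

>>> arm_command(rows=[0.02, 0, 0.005, 0.47, -0.04, 0.13, -1, 0.039, 0, 0.009, 0.938, -0.077, 0.264, -1, 0.039, 0, 0.009, 0.938, -0.077, 0.264, -1])

```text
t: 20.1
ee_pos: [554.9, 83.7, 254.4]
orientation: [-2.469, -1.871, -0.391]
ft_force: [-0.2, -0.3, -3.6]
width: 69.7
grasp_force: 30.0
```

>>> arm_command(rows=[0.02, 0, 0.005, 0.47, -0.04, 0.14, -1, 0.043, 0, 0.01, 0.99, -0.075, 0.29, -1, 0.043, 0, 0.01, 0.99, -0.075, 0.29, -1, 0.043, 0, 0.01, 0.99, -0.075, 0.29, -1])

```text
t: 20.5
ee_pos: [572.2, 160.9, 247.4]
orientation: [-2.411, -1.791, -0.253]
ft_force: [-0.9, 0.4, -3.1]
width: 69.5
grasp_force: 30.0
```

>>> arm_command(rows=[0, 0, 0, -0.1, 0, 0.47, -1, 0, 0, 0, -0.2, -0.001, 0.938, -1, 0, 0, 0, -0.2, -0.001, 0.938, -1, 0, 0, 0, -0.2, -0.001, 0.938, -1])

```text
t: 20.9
ee_pos: [572.1, 160.2, 172.6]
orientation: [-2.414, -1.788, -0.253]
ft_force: [0.0, 0.6, -2.4]
width: 69.8
grasp_force: 30.0
```

Run:
```python
from h import *
p,r,o=pose();print(p,o['qpos'].round(2),o['width'],o['ft_force'].round(1),(r.inv()*Gf).as_rotvec().round(4))
I,d,P=cam('side'); J=I.astype(int)
F=np.r_[rib,0]; q=(P-F)@MF.as_matrix()
ho=(J[...,0]>110)&(J[...,0]>J[...,2]+50)&(J[...,1]>45)&(abs(q[...,0])<55)&(abs(q[...,1])<75)&(q[...,2]>100)
k=q[ho]; print('amber',len(k),np.percentile(k,[1,50,99],axis=0).round(1).tolist())
print('TCP in foot', (p-F)@MF.as_matrix())
fy=k[k[:,2]<150]; print('end face y',np.percentile(fy[:,1],[50,80,95]).round(1), 'low z',np.percentile(fy[:,2],[1,5]))
wh=(J.min(-1)>85)&(J.max(-1)-J.min(-1)<40)&(abs(q[...,0])<60)&(abs(q[...,1])<75)
for lo,hi in((57,75),(78,94)):
    k=q[wh&(q[...,2]>lo)&(q[...,2]<hi)]; print(lo,len(k),np.percentile(k,[1,50,99],axis=0).round(1).tolist())
u,v=proj('side',F+[0,0,110]); u,v=int(u),int(v)
save('v5',cv2.resize(I[v-75:v+75,u-100:u+100],(800,600),interpolation=cv2.INTER_CUBIC))
```

```text
[572.11167716 160.17303384 172.64357331] [0.16 0.43 1.82 0.26 0.81 0.28] 69.84457472787219 [ 0.   0.6 -2.4] [-0.0011 -0.001  -0.0027]
amber 2395 [[-43.6, -56.3, 122.7], [-8.7, 6.3, 174.3], [45.0, 51.1, 325.0]]
TCP in foot [  0.81021706  -3.33513281 172.64357331]
end face y [48.1 49.6 50.6] low z [121.11703087 122.66656794]
57 808 [[-36.5, -55.8, 57.9], [-15.0, 22.1, 65.7], [34.6, 55.2, 73.9]]
78 68 [[-11.1, -19.7, 78.1], [-6.3, 29.2, 82.5], [8.9, 35.8, 88.3]]
```

View pics/v5.png

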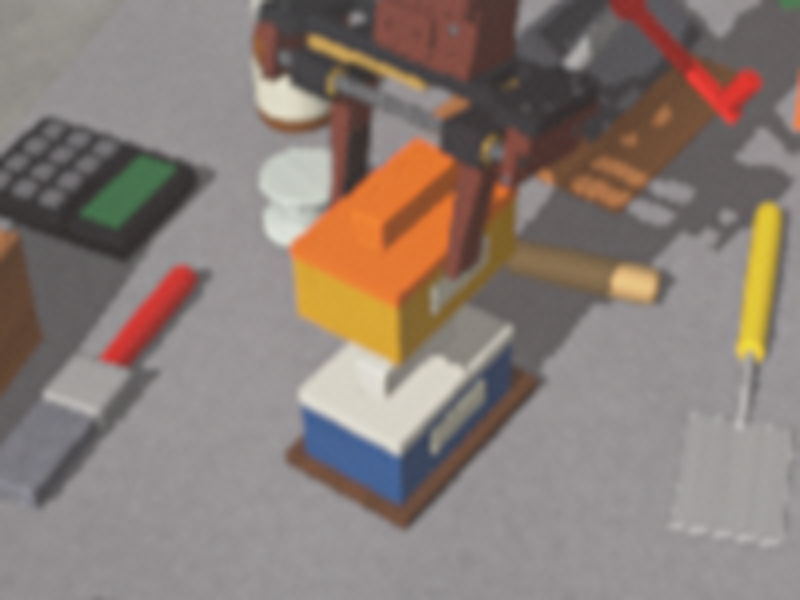

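The amber hangs level at crop (400,260), over the blue tin's rib at (375,370). I'll measure the y difference between the two end faces.

Run:
```python
from h import *
F=np.r_[rib,0]; p,r,o=pose(); print((p-F)@MF.as_matrix())
I,d,P=cam('side'); J=I.astype(int); q=(P-F)@MF.as_matrix()
base=(abs(q[...,0])<27)&(q[...,1]>40)&(q[...,1]<62)
ye=base&(J[...,0]>J[...,2]+50)&(q[...,2]>128)&(q[...,2]<162)
bl=base&(J[...,2]>J[...,0]+30)&(q[...,2]>18)&(q[...,2]<56)
for n,m in(('amber',ye),('blue',bl)):
    k=q[m]; c=np.linalg.lstsq(np.c_[k[:,[0,2]]-[0,k[:,2].mean()],np.ones(len(k))],k[:,1],rcond=None)[0]; print(n,len(k),c.round(3),np.median(k[:,1]))
u=p.copy()
for h in(134,):
    pass
```

```text
[  1.87910992  -2.55223726 174.09040669]
amber 219 [-4.0000e-03  7.0000e-03  5.0137e+01] 50.14410610798329
blue 182 [-8.0000e-03  7.0000e-03  5.3468e+01] 53.48197815470381
```

```bash
cat >> h.py <<'E'
def avg(n=8):
    a=[]
    for _ in range(n): ctrl.get_image('top'); a.append(ctrl.get_obs()['ee_pos'])
    return np.mean(a,0),np.std(a,0)
E
python3 - <<'E'
from h import *
F=np.r_[rib,0]; p,s=avg(); _,r,_=pose(); m=(p-F)@MF.as_matrix(); print(m,s)
t=F+MF.apply([-0.2,m[1]+3.33,0])
print(t)
rows(p,r,[(np.r_[t[:2],141],Gf),(np.r_[t[:2],125],Gf),(np.r_[t[:2],115],Gf)])
E
```

```text
[  1.89650363  -1.7026861  174.45582765] [0.40497632 0.13743917 0.57836987]
[572.57888156 165.21566569   0.        ]
[0.0, -0.001, -0.0, -0.047, -0.027, 0.418] rows 1
-- at [572.6 165.2 141. ]
[0.0, 0.0, -0.0, -0.041, 0.0, 0.195] rows 1
-- at [572.6 165.2 125. ]
[0.0, 0.0, -0.0, -0.026, 0.0, 0.123] rows 1
-- at [572.6 165.2 115. ]
```

>>> arm_command(rows=[0, -0.001, 0, -0.023, -0.027, 0.21, -1, 0, -0.001, 0, -0.047, -0.027, 0.4, -1, 0, -0.001, 0, -0.047, -0.027, 0.4, -1, 0, -0.001, 0, -0.047, -0.027, 0.4, -1])

```text
t: 21.8
ee_pos: [571.5, 165.0, 140.5]
orientation: [-2.416, -1.791, -0.25]
ft_force: [-0.3, -0.2, -3.2]
width: 69.9
grasp_force: 30.0
```

Run:
```python
from h import *
F=np.r_[rib,0]; p,s=avg(6); _,r,o=pose(); m=(p-F)@MF.as_matrix(); print(m,s,o['ft_force'].round(1))
t=F+MF.apply([-0.2,1.6,0])
rows(p,r,[(np.r_[t[:2],126],Gf),(np.r_[t[:2],115],Gf)])
```

```text
[ -0.77545423   1.20099085 141.31482021] [0.09179637 0.02473626 0.18617744] [ 0.1 -0.4 -3.6]
[0.0, 0.0, -0.0, -0.035, 0.007, 0.188] rows 1
-- at [572.6 165.2 126. ]
[0.0, 0.0, -0.0, -0.028, -0.0, 0.135] rows 1
-- at [572.6 165.2 115. ]
```

>>> arm_command(rows=[0, 0, 0, 0.005, 0.007, 0.02, -1, 0, 0, 0, -0.009, 0.007, 0.07, -1, 0, 0, 0, -0.022, 0.007, 0.13, -1, 0, 0, 0, -0.035, 0.007, 0.188, -1])

```text
t: 22.5
ee_pos: [572.2, 165.1, 125.1]
orientation: [-2.416, -1.791, -0.251]
ft_force: [0.9, 0.2, -3.1]
width: 69.9
grasp_force: 30.0
```

>>> arm_command(rows=[0, 0, 0, 0, 0, 0, -1])

```text
t: 22.6
ee_pos: [571.7, 165.0, 124.6]
orientation: [-2.416, -1.791, -0.249]
ft_force: [0.9, 0.1, -4.3]
width: 69.9
grasp_force: 30.0
```

>>> arm_command(rows=[0, 0, 0, -0.01, 0, 0.05, -1, 0, 0, 0, -0.018, 0, 0.085, -1, 0, 0, 0, -0.023, 0, 0.11, -1, 0, 0, 0, -0.023, 0, 0.11, -1])

```text
t: 23.0
ee_pos: [572.4, 165.1, 116.8]
orientation: [-2.416, -1.791, -0.252]
ft_force: [-1.0, -0.1, -1.8]
width: 69.8
grasp_force: 30.0
```

>>> arm_command(rows=[0, 0, 0, -0.004, 0, 0.02, -1, 0, 0, 0, -0.004, 0, 0.02, -1])

```text
t: 23.2
ee_pos: [572.5, 165.1, 116.7]
orientation: [-2.416, -1.791, -0.253]
ft_force: [-5.7, -3.4, 14.0]
width: 69.9
grasp_force: 30.0
```

Contact at about 116, which is the expected full depth. Release, retract and check.

>>> arm_command(rows=[0, 0, 0, 0, 0, 0, 1, 0, 0, 0, 0, 0, 0, 1, 0, 0, 0, 0, 0, 0, 1, 0, 0, 0, 0, 0, 0, 1])

```text
t: 23.6
ee_pos: [572.5, 165.2, 115.0]
orientation: [-2.416, -1.791, -0.252]
ft_force: [0.2, 0.1, 0.7]
width: 87.9
grasp_force: 0.0
```

>>> arm_command(rows=[0, 0, 0, 0.06, 0, -0.28, 1, 0, 0, 0, 0.12, 0, -0.6, 1, 0, 0, 0, 0.2, 0, -0.99, 1, 0, 0, 0, 0.2, 0, -0.99, 1])

```text
t: 24.0
ee_pos: [574.7, 165.0, 199.9]
orientation: [-2.417, -1.793, -0.262]
ft_force: [0.1, 0.6, -0.8]
width: 88.0
grasp_force: 0.0
```

>>> arm_command(rows=[0, 0, 0, 0, 0, -0.5, 1, 0, 0, 0, -0.5, 0, -0.7, 1, 0, 0, 0, -0.95, 0, -0.7, 1, 0, 0, 0, -0.95, 0, -0.7, 1])

```text
t: 24.4
ee_pos: [545.4, 79.6, 233.7]
orientation: [-2.418, -1.788, -0.249]
ft_force: [-1.0, 0.5, 0.5]
width: 87.8
grasp_force: 0.0
```

>>> arm_command(rows=[0, 0, 0, -0.5, 0, 0, 1, 0, 0, 0, -0.95, 0, 0, 1, 0, 0, 0, -0.95, 0, 0, 1])

```text
t: 24.7
ee_pos: [524.0, 9.1, 217.5]
orientation: [-2.418, -1.787, -0.248]
ft_force: [-0.4, 0.1, 0.5]
width: 88.1
grasp_force: 0.0
```

```bash
python3 keep.py 2>/dev/null | grep -v lid
python3 - <<'E'
from h import *
F=np.r_[rib,0]; p,r,o=pose(); print(p,o['ft_force'].round(1),o['t'])
ims=[]
for n in('top','side'):
    I,d,P=cam(n); J=I.astype(int); q=(P-F)@MF.as_matrix()
    hot=(J[...,0]>110)&(J[...,0]>J[...,2]+50)&(abs(q[...,0])<60)&(abs(q[...,1])<75)
    for lo,hi in((108,126),(131,146)):
        k=q[hot&(q[...,2]>lo)&(q[...,2]<hi)]
        if len(k)>20:
            c=np.linalg.lstsq(np.c_[k[:,:2],np.ones(len(k))],k[:,2],rcond=None)[0]
            print(n,lo,len(k),np.percentile(k,[1,50,99],axis=0).round(1).tolist(),'tilt',c[:2].round(3),'h',c[2].round(1))
    if n=='side':
        base=(abs(q[...,0])<27)&(q[...,1]>40)&(q[...,1]<62)
        for nm,m in(('amber',base&hot&(q[...,2]>72)&(q[...,2]<108)),('blue',base&(J[...,2]>J[...,0]+30)&(q[...,2]>18)&(q[...,2]<56))):
            print(nm,m.sum(),np.median(q[m][:,1]))
    u,v=map(int,proj(n,F+[0,0,80])); ims.append(cv2.resize(I[v-60:v+60,u-60:u+60],(400,400),interpolation=cv2.INTER_CUBIC))
save('v6',np.hstack(ims))
E
```

```text
side 87 1.62
top 22 1.63
[525.56774922  11.09445635 218.67363531] [ 0.6 -0.5  1.2] 24.8
top 108 881 [[-36.4, -53.5, 110.6], [-2.6, 0.6, 117.6], [33.9, 57.0, 124.3]] tilt [-0.002 -0.001] h 117.5
top 131 195 [[-11.0, -32.8, 132.3], [-1.3, 1.4, 138.3], [8.7, 36.0, 144.2]] tilt [-0.003 -0.012] h 138.6
side 108 949 [[-36.5, -55.5, 109.1], [-12.3, 16.0, 117.7], [35.5, 55.9, 124.7]] tilt [ 0.018 -0.013] h 117.7
side 131 260 [[-11.3, -34.5, 131.3], [-2.9, 3.3, 138.8], [9.9, 35.0, 142.3]] tilt [ 0.123 -0.018] h 138.5
amber 205 54.10312848296493
blue 181 53.40964925525264
```

View pics/v6.png

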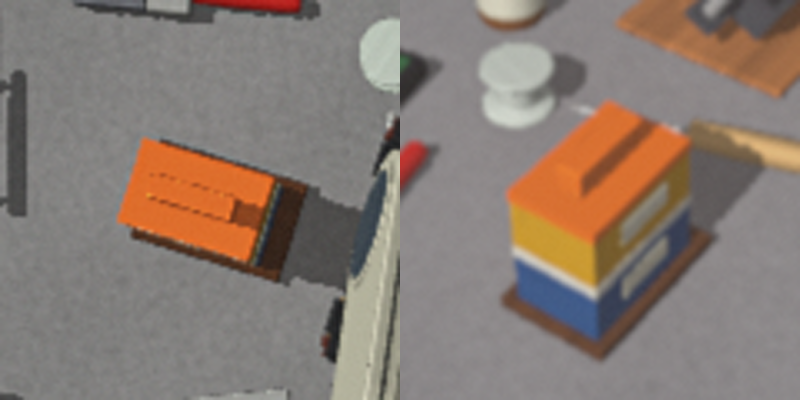

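The tins are stacked flush and level on the foot. Lid heights are 65.5 and 117.6, a gap of 52 as expected. The keeper is at 1.62 rad and the arm is clear, so I'm handing in.

```bash
python3 -c "
from workcell import ctrl
print(ctrl.close_job())"
```

```text
the job is handed in; nothing more can be done
None
```

The job is handed in, though it returned no verdict: keeper swung clear (about 1.62 rad), blue tin fully down over the foot's rib and amber tin fully down on the blue one, both level by my last camera check, at about 25 s of the 72 s.

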